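# Sort the locked and the open grip clamp under the dust cover

### The arm

A 6-joint arm with a two-finger parallel gripper is mounted at the origin on the work surface. World frame = base frame: x ahead of the robot, y to its left, z up, the work surface at z = 0. Lengths are in m, angles in degrees, forces in N, time in s.
With the tool pointing down it reaches from about 0.35 to 0.875 m from the base axis. Payload 4.2 kg.
Tool frame: the origin (TCP) lies at the very end of the fingers, on their centre line; the grasp point (between the pads) lies 19 mm behind it (r.grip_point_offset is the distance from the TCP to the grasp point, in m); z points along the fingers, y is the line along which they close (so a half turn about z gives the same grasp; the last joint's range is limited). The gripper opens to 87 mm and grips with 3 to 60 N. Pads are 19 mm wide; open, the fingers measure 117 mm over their backs; the gripper's body (75 mm by 190 mm) begins 51 mm behind the grasp point.
Start: joints at [-54.11, 22.042, 0.453, 0, -68.411, -14.817], TCP at [0.225, -0.583, 0.223] pointing down, gripper open.
Joint ranges: [-179.83, 179.83], [-69.29, 118.12], [-61.27, 80.66], [-181.25, 117.63], [-171.15, -9.14], [-177.46, 177.46]. Speed limits (degrees/s): [159.86, 159.86, 180, 180, 180, 180].

### API

Orientations are given as a 3x3 rotation matrix whose columns are the frame's x, y, z axes.
In Python, from station import r, cams gives the robot as it stands. The module is installed in compiled form; this text tells all that it offers.
- The arm moves only by the shell command python3 -m handwheel 'ROWS'. ROWS is JSON, a list that holds one entry, the list of rows, each a list of 7 numbers: the turn, a rotation vector about the tool's x, y, z in units of 6 degrees (1.0 is 6 degrees), then the shift along the tool's x, y, z in m, then the finger opening in m, from 0 to 0.087. In form: [[[ax, ay, az, x, y, z, jaw], ...]]. A call has 1 to 12 rows; each row shifts and turns the commanded pose from where the row before left it, along the tool's axes as they then stand; what a row does not reach is not made up. A row lasts 1/10 s, in which the tool goes at most 50 mm and 8.59 degrees, less where a joint would pass 70% of its speed; a pose out of reach is approached as far as the arm can. A call with a gripper value outside its range is refused whole. The fingers move at their own pace and stop on an object; the grip force is fixed at half the most. Time passes only in rows, so rows that do not move let the fingers close. It gives the time, the measured TCP pose, the force, the opening and the grip force at its end, in the units of the state.
- r.sense(): the state, without advancing time (a new reading comes with each control period).
- cams.capture(name): name is "scene" or "top" or "wrist"; returns the picture (480x640x3 uint8, red, green, blue); there is no depth.
- cams.get_calibration(name): a dict with "camera_matrix" (3x3 intrinsics, pixels), "rvec" (rotation vector, rad) and "tvec" (3), from world to camera coordinates, as OpenCV has them; the wrist camera has in their place "T_tool_cam" (4x4, takes a point from camera to tool coordinates, whose origin is the TCP and whose axes are the flange's). Camera axes: x right, y down, z forward; pixel columns grow to the right and rows downward; lengths in m; the calibration is good to about 2 mm. A picture is of the moment at which its call begins: read the wrist's pose just before it. get_calibration takes no time and is no camera call.
- r.finish_job(): hands the job in; it is judged then, once.
The state is a dict: "time_s": time; "joints": joint angles; "joint_velocities": joint speeds; "effort": joint torques, N m; "tcp_pos": TCP position; "ee_rot": TCP orientation; "wrist_force": force on the tool from outside, world axes, zero at the start; "moment": the same for the moment, N m; "gripper_width": opening from 0.0 (shut) to 1.0 (fully open); "gripper_force": force on a finger pad.
Only numpy, scipy, OpenCV 4.12 (cv2) and the standard library are available. Lean on these libraries where they do the work, as an engineer would, in place of code of your own. Each camera call takes 0.05 s, during which the arm holds its last target. There are 200 camera calls.

### The job

Two steel locking grip clamps lie on the bench, one locked shut and the other with its handle out and jaws open. Put the locked one in the shallow left bay of the low tool rack (the robot's left) and the open one in the deep right bay, each flat on the bench and slid fully home under the clear dust cover, its moving handle up against the rear stop and nothing sticking out in front. Keep the locked one locked and do not fold the open one towards shut; leave the other things on the bench where they lie.

Things in the scene. Friction and masses are not known exactly. Their poses are not given: they have to be found in the camera images.
- rack: Low tool rack screwed to the bench: three plywood dividers 10 thick, 50 high, under one clear dust cover 490 wide (y), 110 deep (x), 6 thick, its underside 50 and top 56 above the bench. Origin: middle of the rack, on the bench; +x to the back, +y to the robot's left. Cover and dividers begin at x = -55. A rear stop 20 high crosses each bay: face at x = +10 in the left, +48 in the right.
- rack_left (a point): Left, shallow bay: middle of its open front, on the bench, right below the cover's front edge. The bay is 230 wide, 65 deep to its stop and has no floor but the bench. Same axes as the rack.
- rack_right (a point): Right, deep bay: middle of its open front, on the bench, right below the cover's front edge. The bay is 230 wide, 103 deep to its stop and has no floor but the bench. Same axes as the rack.
- clamp1_grip (a point): Steel locking grip clamp lying flat, 172 long, 16 thick, about 350 g. This point: middle of its solid head, 8 above the bench. Its y runs along the straight back, towards the nose; +x towards the moving jaw and handle. The head (34 wide in x, 24 long in y) is a good place to grip across x: no moving part is touched there. Balance point about 15 to -y of it.
- clamp1_nose (a point): End of the fixed jaw, on the centre line of the clamp's straight back, 9 to -x and 48 to +y of clamp1_grip (same axes), 8 above the underside. The back's outer edge, straight from nose to tail, is 8 further to -x. Locked, the clamp is 53 wide from that edge; open it is 88 to 93 wide, widest at the handle end.
- clamp1_tail (a point): End of the knurled adjusting screw (15 thick), on the centre line of the clamp's straight back, 9 to -x and 124 to -y of clamp1_grip (same axes), 8 above the underside. The back's outer edge is 8 further to -x.
- clamp1_handle_end (a point): Middle of the free end of the moving handle, 8 above the underside; the handle is 14 wide there and 16 thick, so its outer edge, the foremost part of the clamp, is 7 further on. Its axes turn with the handle.
- clamp1_handle (a joint): Angle of the moving handle (the jaw follows it at 0.8 of it): 0 = handle in, jaws locked shut, and then it takes some 25 N at the handle end to spring it open; between 0.38 and 0.44 at the start = handle swung out, jaws open. An open handle stays where it is left, but a push of about 8 N on its end folds it in towards shut.
- clamp2_grip (a point): Steel locking grip clamp lying flat, 172 long, 16 thick, about 350 g. This point: middle of its solid head, 8 above the bench. Its y runs along the straight back, towards the nose; +x towards the moving jaw and handle. The head (34 wide in x, 24 long in y) is a good place to grip across x: no moving part is touched there. Balance point about 15 to -y of it.
- clamp2_nose (a point): End of the fixed jaw, on the centre line of the clamp's straight back, 9 to -x and 48 to +y of clamp2_grip (same axes), 8 above the underside. The back's outer edge, straight from nose to tail, is 8 further to -x. Locked, the clamp is 53 wide from that edge; open it is 88 to 93 wide, widest at the handle end.
- clamp2_tail (a point): End of the knurled adjusting screw (15 thick), on the centre line of the clamp's straight back, 9 to -x and 124 to -y of clamp2_grip (same axes), 8 above the underside. The back's outer edge is 8 further to -x.
- clamp2_handle_end (a point): Middle of the free end of the moving handle, 8 above the underside; the handle is 14 wide there and 16 thick, so its outer edge, the foremost part of the clamp, is 7 further on. Its axes turn with the handle.
- clamp2_handle (a joint): Angle of the moving handle (the jaw follows it at 0.8 of it): 0 = handle in, jaws locked shut, and then it takes some 25 N at the handle end to spring it open; between 0.38 and 0.44 at the start = handle swung out, jaws open. An open handle stays where it is left, but a push of about 8 N on its end folds it in towards shut.
- felt_wheel: Bystander: felt polishing wheel lying flat, 80 across, 22 high. Origin: centre of its underside.
- rouge_bar: Bystander: bar of brown polishing compound, 45 x 110 x 30 high. Origin: centre of its underside.
- mould_frame: Bystander: aluminium mould frame, 84 x 72 x 22 high. Origin: centre of its underside.
- wire_brush: Bystander: hand brush lying flat, its handle towards its own -x. Origin: centre of its underside.
Not all that is in view belongs to the job. What is shaped like the part that bears clamp2_grip but orange or yellow is not meant.

How it is judged:
By the outcome, as a careful person would: the job done as asked, in the order asked, and still so for the second after the job is handed in, with the robot touching nothing.
It also fails if it takes over 69 s, if anything falls off the work surface, if the arm or the gripper's body presses on something with over 40 N, if the wrist force passes 120 N, or if a joint passes its speed limit or range.

## Working session

There is one attempt and no reset: what is moved stays moved. The work goes in short steps, Python scripts to look and compute and a shell command to move; the robot and the scene stay as the last step left them, time stands still between calls to the robot, and variables do not carry over. Pictures are saved under pics/ and viewed, at most 10 in all, crops included, and the job is handed in when it is done.

```bash
mkdir -p pics
cat > h.py <<'E'
import numpy as np, cv2
from station import r, cams
def cal(n):
    c=cams.get_calibration(n); K=np.array(c["camera_matrix"],float)
    if n=="wrist":
        s=r.sense(); T=np.eye(4); T[:3,:3]=s["ee_rot"]; T[:3,3]=s["tcp_pos"]
        W=T@np.array(c["T_tool_cam"]); return K,W[:3,:3],W[:3,3]
    R=cv2.Rodrigues(np.array(c["rvec"],float))[0]
    return K,R.T,-R.T@np.array(c["tvec"],float).ravel()
def ray(C,uv,z):
    K,R,o=C; d=R@np.linalg.solve(K,[uv[0],uv[1],1.0]); return o+d*(z-o[2])/d[2]
def proj(C,p):
    K,R,o=C; q=K@(R.T@(np.array(p)-o)); return q[:2]/q[2]
E
python3 - <<'E'
from h import *
for n in("scene","top"):
    im=cams.capture(n); cv2.imwrite(f"pics/{n}0.png",im[:,:,::-1]); C=cal(n); print(n,C[2].round(3),C[1][:,2].round(2),C[0][0,0])
s=r.sense(); print(s["time_s"],s["tcp_pos"],np.round(s["ee_rot"],3),s["gripper_width"])
print(r.grip_point_offset,np.round(cams.get_calibration("wrist")["T_tool_cam"],3))
E
```

```text
scene [ 1.229 -0.012  1.153] [-0.55 -0.   -0.83] 590.8144746588571
top [ 0.414 -0.027  1.158] [ 0.09 -0.   -1.  ] 494.7073625675187
0.1 [ 0.22455998 -0.5826903   0.22156307] [[-0.933 -0.359 -0.001]
 [-0.359  0.933  0.002]
 [ 0.     0.002 -1.   ]] 0.997447703802058
0.0187 [[-0.    -0.965 -0.261  0.071]
 [ 1.    -0.    -0.001  0.001]
 [ 0.001 -0.261  0.965 -0.163]
 [ 0.     0.     0.     1.   ]]
```

View pics/scene0.png

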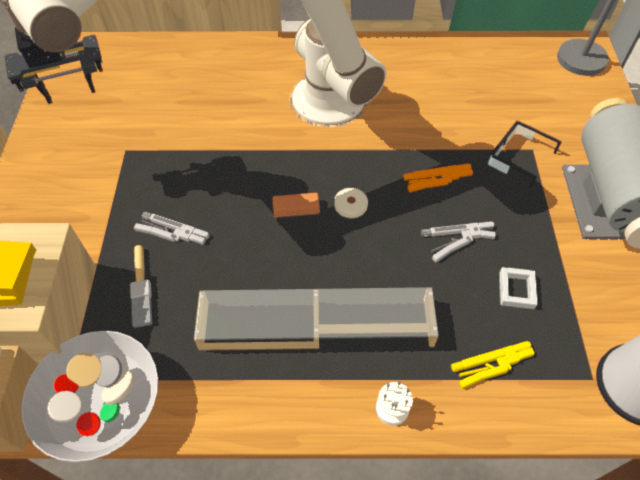

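View pics/top0.png

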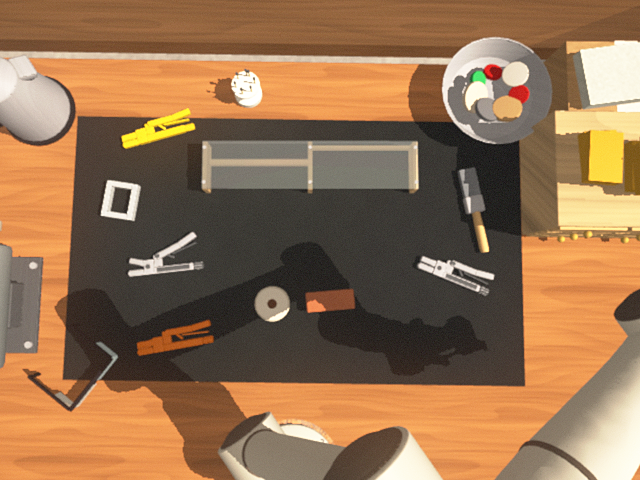

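```bash
cat >> h.py <<'E'
def clamp(im,C,seed,z=0.016,win=60,thr=120):
    """seed: world xy. Returns contour in world, longest hull edge (back) as nose/tail ends."""
    u,v=proj(C,[*seed,z]); h=cv2.cvtColor(im,cv2.COLOR_RGB2HSV)
    m=((h[...,1]<70)&(h[...,2]>thr)).astype(np.uint8)
    w=np.zeros_like(m); cv2.circle(w,(int(u),int(v)),win,1,-1); m&=w
    m=cv2.morphologyEx(m,cv2.MORPH_CLOSE,np.ones((5,5)))
    c=max(cv2.findContours(m,cv2.RETR_EXTERNAL,cv2.CHAIN_APPROX_NONE)[0],key=cv2.contourArea)[:,0]
    return np.array([ray(C,p,z)[:2] for p in c])
def backfit(W):
    """direction (unit, tail->nose, +y-ish) of hull side with support on -x side, by min-width rect edge"""
    best=None
    for a in np.radians(np.arange(-45,45,.5)):      # yaw of clamp: y axis = (-sin a, cos a), x=(cos a, sin a)
        X=W@[np.cos(a),np.sin(a)]; Y=W@[-np.sin(a),np.cos(a)]
        e=X.min(); n=np.ptp(Y[X<e+.004])
        k=np.unique((Y[X<e+.004]*400).astype(int)).size
        if best is None or k>best[0]: best=(k,[a])
        elif k==best[0]: best[1].append(a)
    a=np.mean(best[1]); X=W@[np.cos(a),np.sin(a)]; Y=W@[-np.sin(a),np.cos(a)]
    R=np.array([[np.cos(a),-np.sin(a)],[np.sin(a),np.cos(a)]])
    grip=R@[X.min()+.017,(Y.max()-.048+Y.min()+.124)/2]
    return dict(yaw=np.degrees(a).round(1),grip=grip.round(4),length=np.ptp(Y).round(4),width=np.ptp(X).round(4))
E
python3 - <<'E'
from h import *
for n in("top","scene"):
    im=cv2.imread(f"pics/{n}0.png")[:,:,::-1]; C=cal(n)
    s={"top":[(458,275),(165,255)],"scene":[(172,229),(460,238)]}[n]
    for q in s:
        p=ray(C,q,.016); print(n,p.round(3),backfit(clamp(im,C,p[:2])))
C=cal("top")
for q in[(202,189),(310,189),(418,189)]: print("front",ray(C,q,.056).round(3))
for q in[(202,142),(418,142)]: print("rear",ray(C,q,.056).round(3))
C=cal("scene")
for q in[(203,289),(317,289),(432,289)]: print("front sc",ray(C,q,.056).round(3))
im=cv2.imread("pics/top0.png")
a=cv2.resize(im[130:215,190:430],None,fx=3.3,fy=3.3,interpolation=2)
b=np.hstack([cv2.resize(im[225:305,110:230],None,fx=3.3,fy=3.3),cv2.resize(im[225:305,400:520],None,fx=3.3,fy=3.3)])
cv2.imwrite("pics/crop1.png",np.vstack([a,b]))
E
```

```text
top [ 0.441 -0.376  0.016] {'yaw': np.float64(-21.5), 'grip': array([ 0.456 , -0.3323]), 'length': np.float64(0.1726), 'width': np.float64(0.0535)}
top [0.478 0.301 0.016] {'yaw': np.float64(8.0), 'grip': array([0.4486, 0.3379]), 'length': np.float64(0.1718), 'width': np.float64(0.0861)}
scene [ 0.448 -0.366  0.016] {'yaw': np.float64(-20.5), 'grip': array([ 0.4542, -0.3293]), 'length': np.float64(0.1761), 'width': np.float64(0.0561)}
scene [0.474 0.303 0.016] {'yaw': np.float64(7.8), 'grip': array([0.4468, 0.3398]), 'length': np.float64(0.1723), 'width': np.float64(0.0924)}
front [0.626 0.212 0.056]
front [ 0.629 -0.032  0.056]
front [ 0.633 -0.276  0.056]
rear [0.734 0.215 0.056]
rear [ 0.741 -0.276  0.056]
front sc [ 0.629 -0.267  0.056]
front sc [ 0.63  -0.026  0.056]
front sc [0.63  0.216 0.056]
```

View pics/crop1.png

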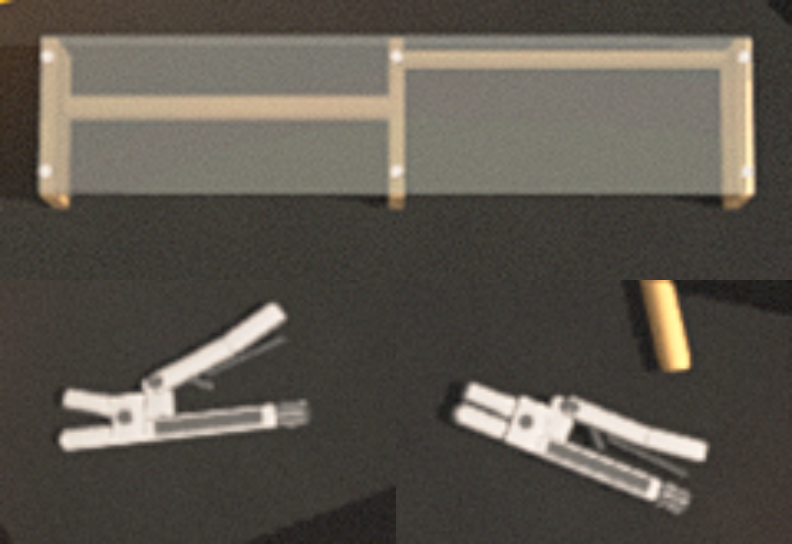

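```bash
cat >> h.py <<'E'
def plan(p,yang,tilt=0):
    """total turn about tool z (6-deg units, first), and the shift to p in the axes after that turn"""
    s=r.sense(); R=np.array(s["ee_rot"]); y=R[:,1]
    cur=np.degrees(np.arctan2(y[1],y[0])); d=(yang-cur+90)%180-90
    a=np.radians(cur+d); Y=np.array([np.cos(a),np.sin(a),0]); Z=np.array([0,0,-1.]); X=np.cross(Y,Z)
    D=np.array(p)-s["tcp_pos"]; print("t",s["time_s"],"cur",cur.round(1),"az",(-d/6).round(2),"shift before turn",(R.T@D).round(4),"after",(np.array([X,Y,Z])@D).round(4),
      "tilt",np.degrees(np.arctan2(R[0,2],-R[2,2])).round(2),"j",np.round(s["joints"],0),"w",round(s["gripper_width"],3),"gf",np.round(s["gripper_force"],1),"F",np.round(s["wrist_force"],1))
E
python3 - <<'E'
from h import *
plan([.455,-.331,.15],159)
E
```

```text
t 0.1 cur 111.1 az -7.99 shift before turn [-0.3055  0.1519  0.0718] after [-0.3176 -0.1249  0.0716] tilt -0.05 j [-54.  22.   0.  -0. -68. -15.] w 0.997 gf 0.0 F [0.2 0.4 0.5]
```

```bash
python3 -m handwheel '[[[0,0,0,-0.038,0.019,0.009,0.087],[0,0,0,-0.038,0.019,0.009,0.087],[0,0,0,-0.038,0.019,0.009,0.087],[0,0,0,-0.038,0.019,0.009,0.087],[0,0,0,-0.038,0.019,0.009,0.087],[0,0,0,-0.038,0.019,0.009,0.087],[0,0,0,-0.038,0.019,0.009,0.087],[0,0,0,-0.038,0.019,0.009,0.087]]]' >/dev/null
python3 -m handwheel '[[[0,0,-1.2,0,0,0,0.087],[0,0,-1.2,0,0,0,0.087],[0,0,-1.2,0,0,0,0.087],[0,0,-1.2,0,0,0,0.087],[0,0,-1.2,0,0,0,0.087],[0,0,-1.2,0,0,0,0.087],[0,0,-0.8,0,0,0,0.087],[0,0,0,0,0,0,0.087]]]'
python3 - <<'E'
from h import *
im=cams.capture("wrist"); C=cal("wrist"); cv2.imwrite("pics/w1.png",im[:,:,::-1])
print(C[2].round(3),C[1][:,2].round(2))
try: W=clamp(im,C,[.455,-.331],win=400); print(backfit(W))
except Exception as e: print(e)
plan([.455,-.331,.004],159)
E
```

```text
time_s: 1.7
tcp_pos: [0.4535, -0.3319, 0.1501]
ee_rot: [[-0.357, -0.934, -0.001], [-0.934, 0.357, 0.001], [-0.0, 0.001, -1.0]]
wrist_force: [-0.4, -0.3, 0.2]
gripper_width: 1.003
gripper_force: 0.0
[ 0.428 -0.397  0.313] [ 0.09  0.24 -0.97]
{'yaw': np.float64(-5.0), 'grip': array([ 0.3254, -0.1954]), 'length': np.float64(0.1318), 'width': np.float64(0.3614)}
t 1.75 cur 159.0 az -0.01 shift before turn [-0.0014 -0.0012  0.1462] after [-0.0014 -0.0011  0.1462] tilt -0.04 j [-20.  20. -14.  -0. -56.  -1.] w 1.002 gf 0.0 F [0.1 0.8 0.1]
```

View pics/w1.png

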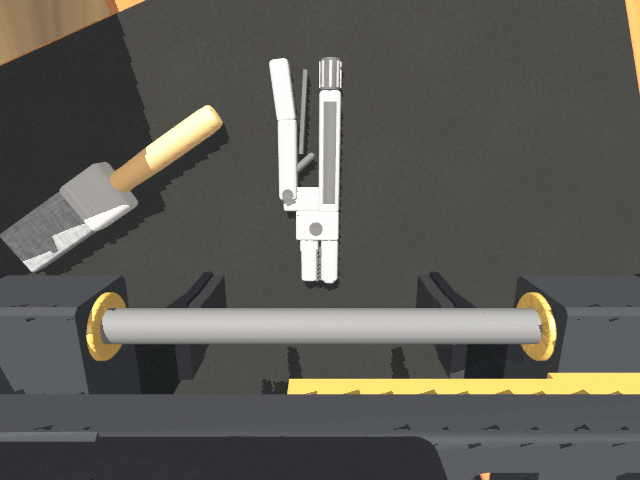

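The wrist view shows the locked clamp whole: head spans columns 297–339 around row 225, nose end near (329,282), tail near (331,58).

Run:
```python
from h import *
C=cal("wrist")
h=ray(C,(318,225),.016); n=ray(C,(329,282),.016); t=ray(C,(331,58),.016)
d=(n-t)[:2]; L=np.linalg.norm(d); d/=L; x=np.array([d[1],-d[0]])
print(h.round(4),n.round(4),t.round(4),L.round(4),"yaw",np.degrees(np.arctan2(-d[0],d[1])).round(2),"grip from back",((n+t)[:2]/2+.009*x+.038*d).round(4))
g=h[:2]; plan([*g,.004],180+np.degrees(np.arctan2(-d[0],d[1])))
```

```text
[ 0.4557 -0.3325  0.016 ] [ 0.4646 -0.2841  0.016 ] [ 0.403 -0.443  0.016] 0.1705 yaw -21.21 grip from back [ 0.4559 -0.3314]
t 1.75 cur 159.0 az 0.03 shift before turn [-0.0002 -0.0024  0.1462] after [-0.0002 -0.0022  0.1462] tilt -0.04 j [-20.  20. -14.  -0. -56.  -1.] w 1.002 gf 0.0 F [0.1 0.8 0.1]
```

```bash
python3 -m handwheel '[[[0,0,0,0,-0.0023,0.036,0.087],[0,0,0,0,0,0.04,0.087],[0,0,0,0,0,0.04,0.07],[0,0,0,0,0,0.03,0.06],[0,0,0,0,0,0,0.05],[0,0,0,0,0,0,0.04],[0,0,0,0,0,0,0.02],[0,0,0,0,0,0,0.02],[0,0,0,0,0,0,0.02],[0,0,0,0,0,0,0.02],[0,0,0,0,0,0,0.02],[0,0,0,0,0,0,0.02]]]'; python3 -m handwheel '[[[0,0,0,0,0,0,0.02],[0,0,0,0,0,0,0.02],[0,0,0,0,0,-0.02,0.02],[0,0,0,0,0,-0.04,0.02],[0,0,0,0,0,-0.04,0.02],[0,0,0,0,0,0,0.02]]]'
python3 - <<'E'
from h import *
plan([.56,.131,.12],180.4)
E
```

```text
time_s: 2.95
tcp_pos: [0.4564, -0.3329, 0.0051]
ee_rot: [[-0.357, -0.934, 0.001], [-0.934, 0.357, -0.0], [0.0, -0.001, -1.0]]
wrist_force: [1.4, 1.5, 3.5]
gripper_width: 0.387
gripper_force: 30.2
time_s: 3.55
tcp_pos: [0.4584, -0.3344, 0.1091]
ee_rot: [[-0.356, -0.934, 0.008], [-0.934, 0.356, -0.004], [0.001, -0.009, -1.0]]
wrist_force: [1.0, -0.6, -2.8]
gripper_width: 0.386
gripper_force: 30.7
t 3.55 cur 159.1 az -3.55 shift before turn [-0.471   0.0708 -0.0121] after [-0.4647 -0.1048 -0.0109] tilt 0.47 j [-20.  22. -17.   0. -50.  -1.] w 0.386 gf 30.7 F [ 1.  -0.6 -2.8]
```

```bash
python3 -m handwheel '[[[0,0,-0.9,0,0,0,0.02],[0,0,-0.9,0,0,0,0.02],[0,0,-0.9,0,0,0,0.02],[0,0,-0.85,0,0,0,0.02]]]' >/dev/null; python3 -m handwheel '[[[0,0,0,-0.02,-0.005,0,0.02],[0,0,0,-0.043,-0.01,0,0.02],[0,0,0,-0.043,-0.01,0,0.02],[0,0,0,-0.043,-0.01,0,0.02],[0,0,0,-0.043,-0.01,0,0.02],[0,0,0,-0.043,-0.01,0,0.02],[0,0,0,-0.043,-0.01,0,0.02],[0,0,0,-0.043,-0.01,0,0.02],[0,0,0,-0.043,-0.01,0,0.02],[0,0,0,-0.043,-0.01,0,0.02],[0,0,0,-0.043,-0.01,0,0.02],[0,0,0,-0.015,-0.005,0,0.02]]]'; python3 -m handwheel '[[[0,0,0,0,0,0,0.02],[0,0,0,0,0,0,0.02]]]' >/dev/null
python3 - <<'E'
from h import *
plan([.57,.130,.006],180.4)
im=cams.capture("wrist"); cv2.imwrite("pics/w2.png",im[:,:,::-1])
E
```

```text
time_s: 5.15
tcp_pos: [0.5622, 0.1359, 0.102]
ee_rot: [[0.009, -1.0, -0.003], [-1.0, -0.009, -0.001], [0.001, 0.003, -1.0]]
wrist_force: [0.0, -0.5, -3.5]
gripper_width: 0.385
gripper_force: 30.5
t 5.35 cur -179.7 az -0.01 shift before turn [ 0.0018 -0.0093  0.0964] after [ 0.0019 -0.0089  0.0965] tilt -0.27 j [ 29.  24. -15.  -0. -51. -29.] w 0.386 gf 30.5 F [ 0.1 -0.7 -3.9]
```

View pics/w2.png

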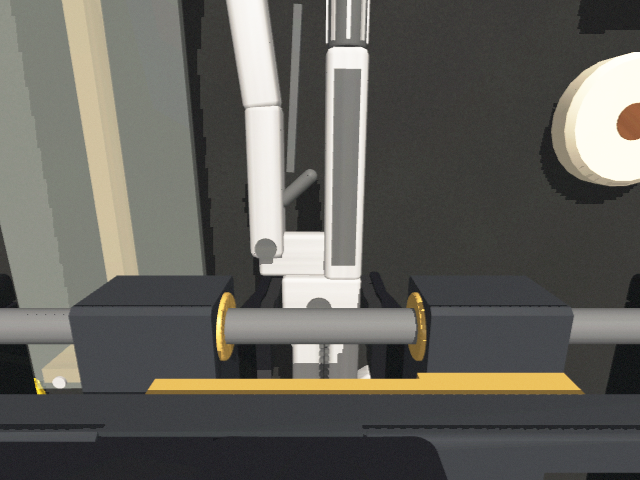

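The clamp hangs straight in the gripper, left of it the cover's front edge runs from (183,0) to (206,270) and the left bay's stop from (85,0) to (120,275).

Run:
```python
from h import *
C=cal("wrist")
for z in(.056,.050):print(z,ray(C,(183,2),z).round(4),ray(C,(206,270),z).round(4))
for q in[(101,2),(134,275)]:print("stop front-top",ray(C,q,.02).round(4))
for q in[(369,50),(360,275)]:print("back",ray(C,q,.115).round(4))
```

```text
0.056 [ 6.29e-01 -2.00e-04  5.60e-02] [0.6278 0.1377 0.056 ]
0.05 [ 0.6309 -0.002   0.05  ] [0.6297 0.1399 0.05  ]
stop front-top [ 0.687  -0.0105  0.02  ]
stop front-top [0.6881 0.1546 0.02  ]
back [0.5448 0.0321 0.115 ]
back [0.5453 0.1182 0.115 ]
```

```bash
python3 -m handwheel '[[[0,0,0,0.002,-0.009,0.03,0.02],[0,0,0,0,0,0.03,0.02],[0,0,0,0,0,0.02,0.02],[0,0,0,0,0,0.01,0.02],[0,0,0,0,0,0.005,0.02],[0,0,0,0,0,0.002,0.02],[0,0,0,0,0,0,0.04],[0,0,0,0,0,0,0.05],[0,0,0,0,0,0,0.05],[0,0,0,0,0,-0.02,0.05],[0,0,0,0,0,-0.04,0.05],[0,0,0,0,0,-0.04,0.05]]]'
python3 - <<'E'
from h import *
plan([.50,.110,.09],90.3)
E
```

```text
time_s: 6.6
tcp_pos: [0.5718, 0.1309, 0.1091]
ee_rot: [[0.007, -1.0, -0.0], [-1.0, -0.007, -0.0], [0.0, 0.0, -1.0]]
wrist_force: [0.5, -0.2, -0.5]
gripper_width: 0.572
gripper_force: 0.0
t 6.6 cur -179.6 az -14.98 shift before turn [0.0204 0.0719 0.0191] after [-0.0719  0.0205  0.0191] tilt -0.01 j [ 29.  24. -14.   0. -52. -28.] w 0.572 gf 0.0 F [ 0.5 -0.2 -0.5]
```

```bash
python3 -m handwheel '[[[0,0,0,0.01,0.036,0,0.087],[0,0,-1.2,0.01,0.036,0,0.087],[0,0,-1.38,0,0,0,0.087],[0,0,-1.38,0,0,0,0.087],[0,0,-1.38,0,0,0,0.087],[0,0,-1.38,0,0,0,0.087],[0,0,-1.38,0,0,0,0.087],[0,0,-1.38,0,0,0,0.087],[0,0,-1.38,0,0,0,0.087],[0,0,-1.38,0,0,0,0.087],[0,0,-1.38,0,0,0,0.087],[0,0,-1.38,0,0,0,0.087]]]'>/dev/null; python3 -m handwheel '[[[0,1.25,0,0,0,0,0.087],[0,1.25,0,0,0,0,0.087],[0,1.25,0,0,0,0,0.087],[0,1.25,0,0,0,0,0.087],[0,0,0,0,0,0,0.087]]]'
python3 - <<'E'
from h import *
plan([.53,.110,.007],-89.7)
im=cams.capture("wrist"); cv2.imwrite("pics/w3.png",im[:,:,::-1])
im=cams.capture("scene"); cv2.imwrite("pics/s3.png",im[:,:,::-1])
E
```

```text
time_s: 8.3
tcp_pos: [0.5337, 0.0803, 0.1278]
ee_rot: [[0.931, -0.029, 0.363], [-0.007, -0.998, -0.061], [0.364, 0.054, -0.93]]
wrist_force: [-0.5, -1.1, 0.2]
gripper_width: 1.0
gripper_force: 0.0
t 8.3 cur -91.7 az -0.33 shift before turn [-0.0476 -0.0361  0.1091] after [-0.0035 -0.0297  0.1208] tilt 21.35 j [ 29.  11. -48.  44. -19.  20.] w 1.0 gf 0.0 F [-0.5 -1.1  0.2]
```

View pics/w3.png

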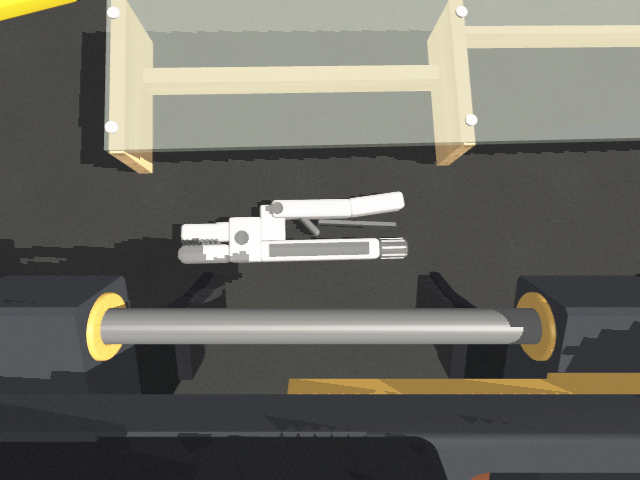

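The locked clamp lies square in front of the left bay: nose (180,253), tail (408,248), cover's left corner (107,152), middle divider front (440,163). The tilt came out short because the wrist is near straight here, so I will tilt later, further out.

```bash
cat >> h.py <<'E'
from scipy.spatial.transform import Rotation as Ro
def to(p,tilt,yaw=0.3,flip=1):
    """pose with tool x ahead (world yaw), tool y to the right, tilted: turn first, then shift in the new axes"""
    s=r.sense(); R=np.array(s["ee_rot"])
    T=Ro.from_euler("z",yaw,degrees=True).as_matrix()@np.diag([1,-1,-1.])@Ro.from_euler("y",tilt,degrees=True).as_matrix()
    v=Ro.from_matrix(R.T@T).as_rotvec(degrees=True)/6; D=np.array(p)-s["tcp_pos"]
    print("t",round(s["time_s"],2),"tcp",np.round(s["tcp_pos"],4),"turn",v.round(2),"shift after",(T.T@D).round(4),"j",np.round(s["joints"],0),"F",np.round(s["wrist_force"],1))
E
python3 - <<'E'
from h import *
to([.525,.112,.1278],10)
E
```

```text
t 8.4 tcp [0.5339 0.0808 0.1272] turn [ 0.57 -1.87 -0.21] shift after [-0.0085 -0.0312 -0.0021] j [ 29.  11. -48.  44. -19.  20.] F [ 0.2 -0.9  0.3]
```

```bash
python3 -m handwheel '[[[0.2,-0.6,-0.07,0,0,0,0.087],[0.2,-0.6,-0.07,0,0,0,0.087],[0.17,-0.67,-0.07,0,0,0,0.087],[0,0,0,-0.004,-0.015,0,0.087],[0,0,0,-0.004,-0.016,0,0.087],[0,0,0,0,0,0,0.087],[0,0,0,0,0,0,0.087]]]'
python3 - <<'E'
from h import *
to([.525,.112,.008],10)
im=cams.capture("wrist"); cv2.imwrite("pics/w4.png",im[:,:,::-1])
C=cal("wrist"); print(C[2])
W=clamp(im,C,[.58,.115],win=240,thr=100); W=W[(W[:,0]<.625)]; print(backfit(W),W.min(0),W.max(0))
E
```

```text
time_s: 9.1
tcp_pos: [0.528, 0.1107, 0.1257]
ee_rot: [[0.981, 0.001, 0.195], [0.004, -1.0, -0.01], [0.195, 0.011, -0.981]]
wrist_force: [-0.3, 0.2, 1.1]
gripper_width: 1.003
gripper_force: 0.0
t 9.1 tcp [0.528  0.1107 0.1257] turn [ 0.11 -0.2  -0.02] shift after [-0.0234 -0.0013  0.1154] j [ 33.  14. -32.  11. -35.  49.] F [-0.3  0.2  1.1]
[0.56615238 0.11286963 0.29905283]Traceback (most recent call last):
  File "<stdin>", line 5, in <module>
  File "h.py", line 27, in backfit
    e=X.min(); n=np.ptp(Y[X<e+.004])
    return umr_minimum(a, axis, None, out, keepdims, initial, where)
ValueError: zero-size array to reduction operation minimum which has no identity
```

```bash
python3 -m handwheel '[[[0.1,-0.2,0,-0.012,0,0.03,0.087],[0,0,0,-0.011,0,0.03,0.087],[0,0,0,0,0,0.03,0.087],[0,0,0,0,0,0.025,0.087],[0,0,0,0,0,0,0.087],[0,0,0,0,0,0,0.087]]]'
python3 - <<'E'
from h import *
to([.61,.112,.008],10)
E
```

```text
time_s: 9.75
tcp_pos: [0.5265, 0.1085, 0.0086]
ee_rot: [[0.985, 0.002, 0.174], [0.002, -1.0, -0.002], [0.174, 0.003, -0.985]]
wrist_force: [-0.2, 0.0, 0.1]
gripper_width: 0.996
gripper_force: 0.0
t 9.75 tcp [0.5265 0.1085 0.0086] turn [ 0.03 -0.01 -0.03] shift after [ 0.0822 -0.0031  0.0151] j [ 31.  25. -40.  18. -17.  42.] F [-0.2  0.   0.1]
```

```bash
python3 -m handwheel '[[[0,0,0,0.0099,-0.0004,0.0018,0.087],[0,0,0,0.0099,-0.0004,0.0018,0.087],[0,0,0,0.0099,-0.0004,0.0018,0.087],[0,0,0,0.0099,-0.0004,0.0018,0.087],[0,0,0,0.0099,-0.0004,0.0018,0.087],[0,0,0,0.0099,-0.0004,0.0018,0.087],[0,0,0,0.0099,-0.0004,0.0018,0.087],[0,0,0,0.0099,-0.0004,0.0018,0.087],[0,0,0,0,0,0,0.087],[0,0,0,0,0,0,0.087]]]'
python3 - <<'E'
from h import *
to([.61,.110,.008],28)
im=cams.capture("top"); cv2.imwrite("pics/t4.png",im[:,:,::-1])
E
```

```text
time_s: 10.75
tcp_pos: [0.6076, 0.1125, 0.0081]
ee_rot: [[0.984, 0.003, 0.176], [0.003, -1.0, -0.001], [0.176, 0.002, -0.984]]
wrist_force: [-0.3, 0.1, -0.6]
gripper_width: 0.997
gripper_force: 0.0
t 10.75 tcp [0.6076 0.1125 0.0081] turn [ 0.02  2.98 -0.02] shift after [0.002  0.0025 0.0012] j [ 28.  31. -27.  12. -24.  52.] F [-0.3  0.1 -0.6]
```

```bash
python3 -m handwheel '[[[0,0.32,0,0,0,0,0.087],[0,0.32,0,0,0,0,0.087],[0,0.32,0,0,0,0,0.087],[0,0.32,0,0,0,0,0.087],[0,0.32,0,0,0,0,0.087],[0,0.32,0,0,0,0,0.087],[0,0.32,0,0,0,0,0.087],[0,0.32,0,0,0,0,0.087],[0,0,0,0,0,0,0.087]]]'
python3 - <<'E'
from h import *
to([.633,.110,.008],25)
im=cams.capture("wrist"); cv2.imwrite("pics/w5.png",im[:,:,::-1])
E
```

```text
time_s: 11.7
tcp_pos: [0.6205, 0.1111, 0.0459]
ee_rot: [[0.943, -0.003, 0.332], [0.007, -1.0, -0.028], [0.332, 0.028, -0.943]]
wrist_force: [-14.0, -0.7, -5.9]
gripper_width: 0.997
gripper_force: 7.6
t 11.7 tcp [0.6205 0.1111 0.0459] turn [0.28 0.94 0.03] shift after [-0.0046  0.0012  0.0396] j [ 21.  25. -43.  63.  -9.   8.] F [-14.   -0.7  -5.9]
```

View pics/w5.png

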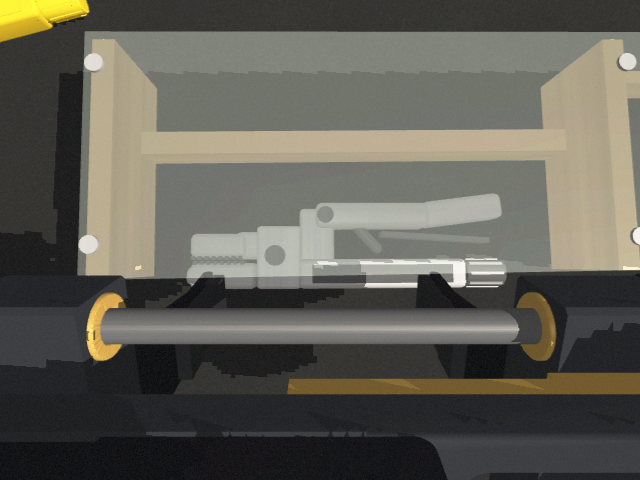

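The view shows the clamp nearly all under the cover and square to it, its back edge around row 288 by the cover's edge. The wrist hit its j5 limit and one finger is touching the cover edge with 14 N, so I back out now.

```bash
python3 -m handwheel '[[[0,0,0,-0.019,0,-0.007,0.087],[0,0,0,-0.028,0,-0.01,0.087],[0,-0.3,0,-0.02,0,-0.02,0.087],[0,-0.4,0,0,0,-0.03,0.05],[0,-0.4,0,0,0,-0.03,0],[0,-0.4,0,0,0,-0.03,0],[0,0,0,0,0,0,0]]]'
cat >> h.py <<'E'
def to2(p,tilt,lean,yaw=0.3):
    s=r.sense(); R=np.array(s["ee_rot"])
    T=Ro.from_euler("z",yaw,degrees=True).as_matrix()@np.diag([1,-1,-1.])@Ro.from_euler("yx",[tilt,0],degrees=True).as_matrix()@Ro.from_euler("x",lean,degrees=True).as_matrix()
    v=Ro.from_matrix(R.T@T).as_rotvec(degrees=True)/6; D=np.array(p)-s["tcp_pos"]
    print("t",round(s["time_s"],2),"tcp",np.round(s["tcp_pos"],4),"turn",v.round(2),"shift after",(T.T@D).round(4),"step+x",(T.T@[.01,0,0]).round(4),"up",(T.T@[0,0,.01]).round(4),"z",np.round(R[:,2],2),"j",np.round(s["joints"],0),"F",np.round(s["wrist_force"],1))
E
python3 - <<'E'
from h import *
to2([.595,.115,.1],24,-10)
E
```

```text
time_s: 12.45
tcp_pos: [0.5686, 0.1115, 0.143]
ee_rot: [[0.962, -0.02, 0.273], [-0.007, -0.999, -0.047], [0.273, 0.043, -0.961]]
wrist_force: [1.2, 0.7, 0.3]
gripper_width: 0.719
gripper_force: 0.0
t 12.45 tcp [0.5686 0.1115 0.143 ] turn [-1.19  1.36  0.03] shift after [ 0.0067 -0.012   0.0487] step+x [ 0.0091 -0.0007  0.004 ] up [ 0.0041  0.0016 -0.009 ] z [ 0.27 -0.05 -0.96] j [ 32.  15. -31.  20. -33.  42.] F [1.2 0.7 0.3]
```

```bash
python3 -m handwheel '[[[-0.3,0.34,0,0.002,-0.003,0,0],[-0.3,0.34,0,0.002,-0.003,0,0],[-0.3,0.34,0,0.002,-0.003,0,0],[-0.29,0.34,0,0.001,-0.003,0,0],[0,0,0,0,0,0.012,0],[0,0,0,0,0,0.012,0],[0,0,0,0,0,0.012,0],[0,0,0,0,0,0.012,0],[0,0,0,0,0,0,0]]]'
python3 - <<'E'
from h import *
to2([.595,.115,.009],24,-10)
im=cams.capture("wrist"); cv2.imwrite("pics/w6.png",im[:,:,::-1])
E
```

```text
time_s: 13.35
tcp_pos: [0.5899, 0.11, 0.0931]
ee_rot: [[0.919, -0.062, 0.389], [0.01, -0.984, -0.18], [0.394, 0.169, -0.904]]
wrist_force: [-0.4, -0.7, 0.5]
gripper_width: 0.012
gripper_force: 0.0
t 13.35 tcp [0.5899 0.11   0.0931] turn [0.08 0.13 0.07] shift after [-0.0296 -0.0186  0.0768] step+x [ 0.0091 -0.0007  0.004 ] up [ 0.0041  0.0016 -0.009 ] z [ 0.39 -0.18 -0.9 ] j [ 26.  19. -47.  70. -21.  -3.] F [-0.4 -0.7  0.5]
```

View pics/w6.png

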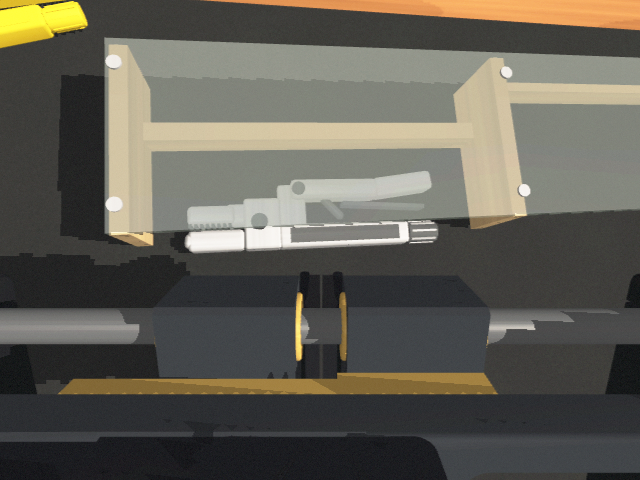

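```bash
python3 - <<'E'
from h import *
C=cal("wrist")
for q in[(189,251),(285,249),(436,243)]: print(ray(C,q,.014).round(4))
E
python3 -m handwheel '[[[0,0,0,-0.003,-0.001,0.0077,0],[0,0,0,-0.003,-0.001,0.0077,0],[0,0,0,-0.003,-0.001,0.0077,0],[0,0,0,-0.003,-0.001,0.0077,0],[0,0,0,-0.003,-0.001,0.0077,0],[0,0,0,-0.003,-0.001,0.0077,0],[0,0,0,0,0,0,0]]]'
python3 - <<'E'
from h import *
to2([.600,.110,.009],24,-10)
E
```

```text
[0.6227 0.1808 0.014 ]
[0.6212 0.1194 0.014 ]
[0.6208 0.0112 0.014 ]
time_s: 14.1
tcp_pos: [0.5929, 0.1084, 0.0452]
ee_rot: [[0.918, -0.062, 0.392], [0.009, -0.984, -0.178], [0.396, 0.167, -0.903]]
wrist_force: [0.1, -0.3, -0.1]
gripper_width: 0.006
gripper_force: 0.0
t 14.1 tcp [0.5929 0.1084 0.0452] turn [0.07 0.1  0.06] shift after [-0.0082 -0.0078  0.0351] step+x [ 0.0091 -0.0007  0.004 ] up [ 0.0041  0.0016 -0.009 ] z [ 0.39 -0.18 -0.9 ] j [ 16.  23. -49. 100. -16. -25.] F [ 0.1 -0.3 -0.1]
```

```bash
python3 -m handwheel '[[[0,-0.25,0,0,0,0,0],[0,-0.25,0,0,0,0,0],[0,0,0,0.0,-0.002,0.007,0],[0,0,0,0.0,-0.002,0.007,0],[0,0,0,0,-0.002,0.007,0],[0,0,0,0,-0.002,0.007,0],[0,0,0,0,0,0,0]]]'
python3 - <<'E'
from h import *
to2([.600,.114,.009],21,-10)
E
```

```text
time_s: 14.8
tcp_pos: [0.6035, 0.1117, 0.0185]
ee_rot: [[0.937, -0.062, 0.344], [0.0, -0.984, -0.178], [0.35, 0.167, -0.922]]
wrist_force: [-0.3, 0.2, -0.4]
gripper_width: 0.003
gripper_force: 0.0
t 14.8 tcp [0.6035 0.1117 0.0185] turn [ 0.06  0.1  -0.03] shift after [-0.0067 -0.0036  0.0071] step+x [ 0.0093 -0.0006  0.0035] up [ 0.0036  0.0016 -0.0092] z [ 0.34 -0.18 -0.92] j [ 18.  27. -47.  93. -16. -20.] F [-0.3  0.2 -0.4]
```

```bash
python3 -m handwheel '[[[0,0,0,-0.0017,-0.0015,0.0044,0],[0,0,0,-0.0017,-0.0015,0.0043,0],[0,0,0,0,0,0,0],[0,0,0,0.0037,-0.0002,0.0014,0],[0,0,0,0.0037,-0.0002,0.0014,0],[0,0,0,0.0037,-0.0002,0.0014,0],[0,0,0,0.0037,-0.0002,0.0014,0],[0,0,0,0.0037,-0.0002,0.0014,0],[0,0,0,0.0037,-0.0002,0.0014,0],[0,0,0,0,0,0,0]]]'
python3 - <<'E'
from h import *
to2([.633,.114,.009],21,-10)
im=cams.capture("wrist"); cv2.imwrite("pics/w7.png",im[:,:,::-1])
E
```

```text
time_s: 15.8
tcp_pos: [0.6279, 0.1127, 0.0087]
ee_rot: [[0.937, -0.063, 0.345], [-0.001, -0.984, -0.179], [0.35, 0.167, -0.922]]
wrist_force: [-0.9, -0.0, 0.3]
gripper_width: 0.001
gripper_force: 0.4
t 15.8 tcp [0.6279 0.1127 0.0087] turn [ 0.07  0.09 -0.04] shift after [ 0.0049 -0.0015  0.0013] step+x [ 0.0093 -0.0006  0.0035] up [ 0.0036  0.0016 -0.0092] z [ 0.34 -0.18 -0.92] j [ 17.  30. -44.  92. -16. -19.] F [-0.9 -0.   0.3]
```

View pics/w7.png

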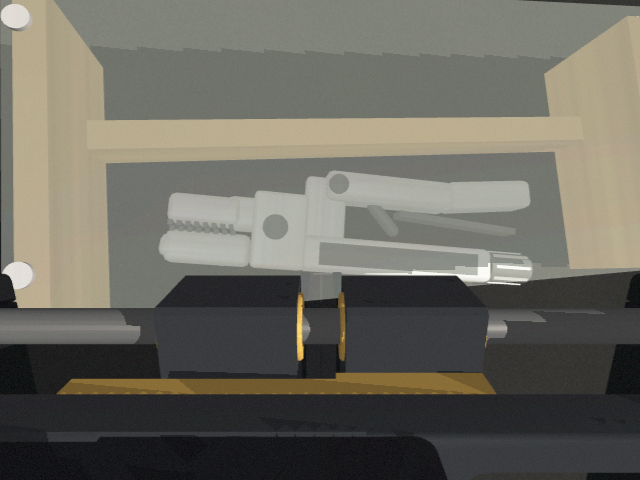

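Through the cover the clamp is seen slightly turned: nose end at (162,245), tail end at (530,268), stop front line (90,162)–(580,152).

Run:
```python
from h import *
C=cal("wrist")
for n,q,z in[("nose",(162,246),.008),("tail",(531,268),.008),("stop l",(108,162),.0),("stop r",(553,153),.0),("hinge",(338,171),.014),("handle",(528,183),.014)]: print(n,ray(C,q,z).round(4))
```

```text
nose [0.6537 0.1815 0.008 ]
tail [0.6333 0.004  0.008 ]
stop l [0.6937 0.2055 0.    ]
stop r [ 0.6957 -0.024   0.    ]
hinge [0.6839 0.1025 0.014 ]
handle [0.676  0.0051 0.014 ]
```

```bash
python3 -m handwheel '[[[0,0,0,-0.0047,0.0003,-0.0018,0],[0,0,0,-0.0047,0.0003,-0.0018,0],[0,0,0,0,0.0135,0.0025,0],[0,0,0,0,0.0135,0.0025,0],[0,0,0,0,0.0135,0.0025,0],[0,0,0,0,0.0135,0.0025,0],[0,0,0,0,0,0,0]]]'
python3 - <<'E'
from h import *
to2([.631,.058,.009],21,-10)
E
```

```text
time_s: 16.55
tcp_pos: [0.6168, 0.0557, 0.0086]
ee_rot: [[0.937, -0.066, 0.343], [-0.003, -0.984, -0.18], [0.35, 0.168, -0.922]]
wrist_force: [-0.2, -0.6, -0.3]
gripper_width: 0.003
gripper_force: 0.0
t 16.55 tcp [0.6168 0.0557 0.0086] turn [ 0.08  0.1  -0.06] shift after [ 0.0134 -0.003   0.0042] step+x [ 0.0093 -0.0006  0.0035] up [ 0.0036  0.0016 -0.0092] z [ 0.34 -0.18 -0.92] j [  7.  28. -47. 108. -13. -25.] F [-0.2 -0.6 -0.3]
```

```bash
python3 -m handwheel '[[[0,0,0,0.0028,-0.0002,0.001,0],[0,0,0,0.0028,-0.0002,0.001,0],[0,0,0,0.0028,-0.0002,0.001,0],[0,0,0,0.0028,-0.0002,0.001,0],[0,0,0,0.0019,-0.0001,0.0007,0],[0,0,0,0,0,0,0]]]'
python3 - <<'E'
from h import *
to2([.633,.058,.009],21,-10)
im=cams.capture("wrist"); cv2.imwrite("pics/w8.png",im[:,:,::-1])
E
```

```text
time_s: 17.15
tcp_pos: [0.6314, 0.0583, 0.0085]
ee_rot: [[0.937, -0.062, 0.344], [0.0, -0.984, -0.178], [0.35, 0.167, -0.922]]
wrist_force: [-0.6, -0.3, 0.3]
gripper_width: 0.002
gripper_force: 0.1
t 17.15 tcp [0.6314 0.0583 0.0085] turn [ 0.06  0.09 -0.03] shift after [0.0017 0.0003 0.0002] step+x [ 0.0093 -0.0006  0.0035] up [ 0.0036  0.0016 -0.0092] z [ 0.34 -0.18 -0.92] j [  8.  29. -45. 104. -13. -22.] F [-0.6 -0.3  0.3]
```

View pics/w8.png

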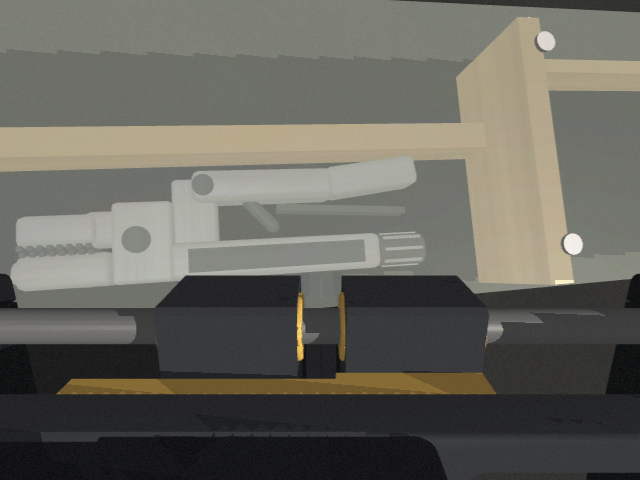

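The handle now lies close to the stop: nose (13,275), tail (425,247), handle end's outer corner (413,157), stop foot at (415,160). That was the tenth picture; from here I measure only by numbers.

Run:
```python
from h import *
C=cal("wrist")
for n,q,z in[("nose",(13,275),.008),("tail",(425,248),.008),("stop l",(210,166),.0),("stop r",(463,159),.0),("hinge",(203,171),.014),("handle",(412,157),.014),("cover edge",(480,283),.05)]: print(n,ray(C,q,z).round(4))
```

```text
nose [0.6483 0.1847 0.008 ]
tail [0.6501 0.006  0.008 ]
stop l [0.6947 0.1066 0.    ]
stop r [ 0.6966 -0.0235  0.    ]
hinge [0.6885 0.1082 0.014 ]
handle [0.6937 0.0114 0.014 ]
cover edge [0.6339 0.0049 0.05  ]
```

```bash
for i in 1; do python3 -m handwheel '[[[0,0,0,0.0009,0,0.0004,0],[0,0,0,0,0,0,0]]]' | grep -E "force|tcp"; python3 -m handwheel '[[[0,0,0,0.0009,0,0.0004,0],[0,0,0,0,0,0,0]]]'| grep -E "force|tcp"; done
```

```text
tcp_pos: [0.6321, 0.058, 0.0085]
wrist_force: [-0.3, 1.4, 1.3]
gripper_force: 0.4
tcp_pos: [0.6325, 0.058, 0.0083]
wrist_force: [-3.5, 0.7, 2.9]
gripper_force: 1.6
```

```bash
python3 -m handwheel '[[[0,0,0,0.0009,0,0.0004,0],[0,0,0,0,0,0,0]]]'| grep -E "force|tcp"
python3 - <<'E'
from h import *
im=cams.capture("wrist"); cv2.imwrite("pics/w9.png",im[:,:,::-1])
a=cv2.imread("pics/w8.png"); 
# shift of the tail end / nose features between pictures by template matching
for n,(x,y,w,h) in {"tail":(375,228,60,45),"handle":(380,150,50,45),"head":(112,205,60,75),"stop":(440,110,60,60)}.items():
    b=im[:,:,::-1].copy(); m=cv2.matchTemplate(b[y-30:y+h+30,max(0,x-30):x+w+30],a[y:y+h,x:x+w],cv2.TM_CCOEFF_NORMED)
    _,v,_,l=cv2.minMaxLoc(m); print(n,v,l[0]-30,l[1]-30)
to2([.632,.1,.0085],21,-10)
E
```

```text
tcp_pos: [0.6329, 0.058, 0.0081]
wrist_force: [-6.3, 1.5, 4.6]
gripper_force: 3.1
tail 0.956461489200592 0 1
handle 0.9800344109535217 0 1
head 0.9884092807769775 -1 3
stop 0.9871594309806824 0 3
t 17.85 tcp [0.6329 0.058  0.0082] turn [ 0.06  0.11 -0.02] shift after [-0.0005 -0.0413 -0.0078] step+x [ 0.0093 -0.0006  0.0035] up [ 0.0036  0.0016 -0.0092] z [ 0.34 -0.18 -0.92] j [  8.  29. -45. 103. -13. -21.] F [-5.3  1.1  3.4]
```

```bash
python3 -m handwheel '[[[0,0,0,-0.009,0,-0.0035,0],[0,0,0,-0.014,0,-0.005,0],[0,0,0,-0.009,0,-0.003,0],[0,0,0,0.004,0.002,-0.01,0],[0,0,0,0.006,0.002,-0.018,0],[0,0,0,0.006,0.003,-0.018,0],[0,-0.4,0,0.006,0.003,-0.018,0],[0.2,-0.6,0,0.005,0.003,-0.018,0],[0.4,-0.6,0,0.005,0.003,-0.018,0.04],[0.4,-0.6,0,0.005,0.003,-0.018,0.08],[0.4,-0.6,0,0,0,-0.018,0.08],[0.2,-0.6,0,0,0,0,0.087]]]'
python3 - <<'E'
from h import *
to2([.6,.1,.15],0,0,0.3)
plan([.448,.338,.15],188)
E
```

```text
time_s: 19.05
tcp_pos: [0.614, 0.0468, 0.128]
ee_rot: [[0.988, -0.057, 0.146], [-0.044, -0.995, -0.091], [0.15, 0.084, -0.985]]
wrist_force: [1.7, -0.2, 0.8]
gripper_width: 0.286
gripper_force: 0.0
t 19.05 tcp [0.614  0.0468 0.128 ] turn [ 0.85 -1.42 -0.53] shift after [-0.0137 -0.0532 -0.022 ] step+x [0.01   0.0001 0.    ] up [ 0.    0.   -0.01] z [ 0.15 -0.09 -0.99] j [ 23.  22. -19.  12. -44.  56.] F [ 1.7 -0.2  0.8]
t 19.05 cur -93.3 az 13.12 shift before turn [-0.1734 -0.2784 -0.0725] after [-0.3114  0.1239 -0.022 ] tilt 8.42 j [ 23.  22. -19.  12. -44.  56.] w 0.286 gf 0.0 F [ 1.7 -0.2  0.8]
```

```bash
python3 -m handwheel '[[[0.42,-0.7,-0.26,0,0,-0.01,0.087],[0.42,-0.7,-0.26,0,0,-0.01,0.087],[0,0,1.37,0,0,0,0.087],[0,0,1.37,0,0,0,0.087],[0,0,1.37,0,0,0,0.087],[0,0,1.37,0,0,0,0.087],[0,0,1.37,0,0,0,0.087],[0,0,1.37,0,0,0,0.087],[0,0,1.37,0,0,0,0.087],[0,0,1.37,0,0,0,0.087],[0,0,1.37,0,0,0,0.087],[0,0,1.37,0,0,0,0.087]]]'>/dev/null
python3 - <<'E'
from h import *
s=r.sense();R=np.array(s["ee_rot"]);y=R[:,1];print(R.round(3))
T=Ro.from_euler("z",8-180+90,degrees=True).as_matrix()@np.diag([1,-1,-1.]) # y at -90+(...)
plan([.448,.338,.15],188)
E
```

```text
[[ 0.132 -0.991 -0.001]
 [-0.991 -0.132 -0.005]
 [ 0.005  0.002 -1.   ]]
t 20.25 cur -172.4 az -0.07 shift before turn [-0.3107  0.1225 -0.0069] after [-0.3116  0.1202 -0.0055] tilt -0.08 j [ 20.  24.  -8.   0. -58. -12.] w 0.999 gf 0.0 F [ 1.   0.5 -0.5]
```

```bash
python3 -m handwheel '[[[0,0,0,-0.039,0.015,-0.001,0.087],[0,0,0,-0.039,0.015,-0.001,0.087],[0,0,0,-0.039,0.015,-0.001,0.087],[0,0,0,-0.039,0.015,-0.001,0.087],[0,0,0,-0.039,0.015,-0.001,0.087],[0,0,0,-0.039,0.015,-0.001,0.087],[0,0,0,-0.039,0.015,0,0.087],[0,0,0,-0.039,0.016,0,0.087],[0,0,0,0,0,0,0.087],[0,0,0,0,0,0,0.087]]]'>/dev/null
python3 - <<'E'
from h import *
plan([.448,.338,.15],188)
im=cams.capture("wrist"); cv2.imwrite("pics/w10.png",im[:,:,::-1]); C=cal("wrist")
g=cv2.cvtColor(im,cv2.COLOR_RGB2HSV); m=((g[...,1]<70)&(g[...,2]>110)).astype(np.uint8); m[278:]=0
m=cv2.morphologyEx(m,cv2.MORPH_CLOSE,np.ones((5,5)))
for c in cv2.findContours(m,0,1)[0]:
    if cv2.contourArea(c)>1500:
        c=c[:,0]; W=np.array([ray(C,p,.016)[:2] for p in c]); print(len(c),c.min(0),c.max(0),backfit(W))
print([ (v,[list(map(int,x[[0,-1]])) for x in [np.flatnonzero(m[v,200:450])+200] if len(x)]) for v in range(60,285,20)])
print("TCP pix",proj(C,[.448,.338,.016]).round(0))
E
```

```text
t 21.25 cur -171.9 az 0.01 shift before turn [ 0.0014 -0.001  -0.0011] after [ 0.0014 -0.001  -0.0011] tilt -0.07 j [ 54.  20. -15.   0. -56. -46.] w 1.004 gf 0.0 F [ 0.5 -0.8 -0.6]
314 [ 62 229] [182 277] {'yaw': np.float64(-10.6), 'grip': array([0.5818, 0.4349]), 'length': np.float64(0.0488), 'width': np.float64(0.0918)}
959 [221  57] [341 277] {'yaw': np.float64(7.5), 'grip': array([0.4509, 0.3365]), 'length': np.float64(0.1662), 'width': np.float64(0.0865)}
[(60, [[322, 339]]), (80, [[221, 341]]), (100, [[232, 340]]), (120, [[243, 340]]), (140, [[254, 339]]), (160, [[262, 339]]), (180, [[271, 338]]), (200, [[279, 338]]), (220, [[295, 337]]), (240, [[294, 336]]), (260, [[288, 336]]), (280, [])]
TCP pix [320. 226.]
```

Run:
```python
from h import *
C=cal("wrist"); g=ray(C,(316,226),.016); t=ray(C,(331,57),.016); print(g,t,np.linalg.norm((g-t)[:2]))
plan([*g[:2],.005],187.6)
```

```text
[0.45121472 0.33861794 0.016     ] [0.45730827 0.21519361 0.016     ] 0.12357465524003552
t 21.3 cur -172.0 az 0.06 shift before turn [-0.0005 -0.0043  0.1438] after [ 0.0003 -0.004   0.1438] tilt -0.07 j [ 54.  20. -15.   0. -56. -46.] w 0.996 gf 0.0 F [-0.   0.3  1.1]
```

```bash
python3 -m handwheel '[[[0,0,0,0,-0.004,0.036,0.087],[0,0,0,0,0,0.04,0.087],[0,0,0,0,0,0.04,0.07],[0,0,0,0,0,0.028,0.06],[0,0,0,0,0,0,0.05],[0,0,0,0,0,0,0.04],[0,0,0,0,0,0,0.02],[0,0,0,0,0,0,0.02],[0,0,0,0,0,0,0.02],[0,0,0,0,0,0,0.02],[0,0,0,0,0,0,0.02],[0,0,0,0,0,0,0.02]]]'; python3 -m handwheel '[[[0,0,0,0,0,0,0.02],[0,0,0,0,0,0,0.02],[0,0,0,0,0,-0.02,0.02],[0,0,0,0,0,-0.04,0.02],[0,0,0,0,0,-0.05,0.02],[0,0,0,0,0,0,0.02]]]'
python3 - <<'E'
from h import *
plan([.54,-.111,.115],180.8)
E
```

```text
time_s: 22.5
tcp_pos: [0.4513, 0.3382, 0.0054]
ee_rot: [[0.139, -0.99, -0.0], [-0.99, -0.139, -0.006], [0.006, 0.001, -1.0]]
wrist_force: [-1.0, -0.5, 5.3]
gripper_width: 0.385
gripper_force: 30.0
time_s: 23.1
tcp_pos: [0.4546, 0.3422, 0.1212]
ee_rot: [[0.14, -0.99, 0.009], [-0.99, -0.14, 0.004], [-0.003, -0.01, -1.0]]
wrist_force: [2.0, 1.5, -2.4]
gripper_width: 0.388
gripper_force: 30.1
t 23.1 cur -171.9 az 1.21 shift before turn [ 0.4607 -0.021   0.005 ] after [ 0.4544 -0.0791  0.0062] tilt 0.53 j [ 53.  22. -16.   0. -52. -46.] w 0.388 gf 30.1 F [ 2.   1.5 -2.4]
```

```bash
python3 -m handwheel '[[[0,0,0,0.02,-0.001,0,0.02],[0,0,0,0.043,-0.002,0,0.02],[0,0,0,0.043,-0.002,0,0.02],[0,0,0,0.043,-0.002,0,0.02],[0,0,0,0.043,-0.002,0,0.02],[0,0,0,0.043,-0.002,0,0.02],[0,0,0,0.043,-0.002,0,0.02],[0,0,0,0.043,-0.002,0,0.02],[0,0,0,0.043,-0.002,0,0.02],[0,0,0,0.043,-0.002,0,0.02],[0,0,0,0.043,-0.002,0,0.02],[0,0,0,0.013,-0.004,0,0.02]]]'>/dev/null; python3 -m handwheel '[[[0,0,0.6,0,0,0,0.02],[0,0,0.6,0,0,0,0.02],[0,0,0,0,0,0,0.02],[0,0,0,0,0,0,0.02]]]'
python3 - <<'E'
from h import *
plan([.545,-.111,.010],180.8)
im=cams.capture("wrist"); cv2.imwrite("pics/w11.png",im[:,:,::-1]); C=cal("wrist")
g=cv2.cvtColor(im,cv2.COLOR_RGB2HSV); m=((g[...,1]<70)&(g[...,2]>150)).astype(np.uint8)
s=np.array(r.sense()["tcp_pos"])
for v in range(10,280,30):
    x=np.flatnonzero(m[v]); x=x[(x>150)&(x<400)]
    if len(x): print(v,x[0],x[-1],ray(C,(x[-1],v),s[2]+.011)[:2].round(4),ray(C,(x[0],v),s[2]+.011)[:2].round(4))
E
```

```text
time_s: 24.7
tcp_pos: [0.5391, -0.1162, 0.1161]
ee_rot: [[0.015, -1.0, -0.004], [-1.0, -0.014, -0.006], [0.006, 0.004, -1.0]]
wrist_force: [0.6, -0.8, -3.8]
gripper_width: 0.387
gripper_force: 30.1
t 24.7 cur -179.2 az 0.01 shift before turn [-0.0057 -0.0063  0.1061] after [-0.0051 -0.006   0.1061] tilt -0.2 j [  5.  21. -18.   0. -51.  -4.] w 0.387 gf 30.1 F [ 0.6 -0.8 -3.8]
10 330 372 [ 0.5232 -0.2287] [ 0.5381 -0.2285]
40 151 371 [ 0.5231 -0.219 ] [ 0.6024 -0.2179]
70 159 370 [ 0.523 -0.209] [ 0.6005 -0.2079]
100 177 369 [ 0.5229 -0.1986] [ 0.5947 -0.1975]
130 197 367 [ 0.5231 -0.1877] [ 0.588  -0.1868]
160 210 366 [ 0.523  -0.1765] [ 0.5837 -0.1756]
190 223 364 [ 0.5233 -0.1648] [ 0.5792 -0.164 ]
220 237 363 [ 0.5232 -0.1526] [ 0.5742 -0.1519]
250 250 361 [ 0.5235 -0.1399] [ 0.5693 -0.1393]
```

```bash
python3 -m handwheel '[[[0,0,0,-0.005,-0.006,0.02,0.02],[0,0,0,0,0,0.035,0.02],[0,0,0,0,0,0.03,0.02],[0,0,0,0,0,0.017,0.02],[0,0,0,0,0,0.0065,0.02],[0,0,0,0,0,0,0.02],[0,0,0,0,-0.01,0,0.02],[0,0,0,0,-0.014,0,0.02],[0,0,0,0,-0.014,0,0.02],[0,0,0,0,-0.005,0,0.02],[0,0,0,0,0,0,0.02]]]'; python3 -m handwheel '[[[0,0,0,0,0,0.002,0.02],[0,0,0,0,0,0,0.036],[0,0,0,0,0,0,0.041],[0,0,0,0,0,0,0.043],[0,0,0,0,0,-0.005,0.043],[0,0,0,0,0,-0.015,0.043],[0,0,0,0,0,-0.03,0.043],[0,0,0,0,0,-0.05,0.043]]]';python3 - <<'E'
from h import *
plan([.545,-.13,.12],-89.5)
C=cal("top"); im=cams.capture("top"); cv2.imwrite("pics/t12.png",im[:,:,::-1])
E
```

```text
time_s: 25.85
tcp_pos: [0.5907, -0.1112, 0.0099]
ee_rot: [[0.014, -1.0, 0.002], [-1.0, -0.014, -0.006], [0.006, -0.002, -1.0]]
wrist_force: [-0.3, 0.1, -3.9]
gripper_width: 0.39
gripper_force: 30.1
time_s: 26.65
tcp_pos: [0.5869, -0.1108, 0.1055]
ee_rot: [[0.013, -1.0, -0.008], [-1.0, -0.013, -0.006], [0.006, 0.008, -1.0]]
wrist_force: [1.1, 0.5, -0.3]
gripper_width: 0.492
gripper_force: 0.0
t 26.65 cur -179.3 az -14.96 shift before turn [ 0.0188  0.0423 -0.0141] after [-0.0421  0.0189 -0.0145] tilt -0.43 j [  5.  26. -12.   0. -53.  -4.] w 0.492 gf 0.0 F [ 1.1  0.5 -0.3]
```

```bash
cat >> h.py <<'E'
def to3(p,tilt,lean,yaw=0.3):
    """tool x towards the robot, tool y to the left; tip tilted ahead by tilt, tip leaned to +y by lean"""
    s=r.sense(); R=np.array(s["ee_rot"])
    T=Ro.from_euler("z",yaw,degrees=True).as_matrix()@np.diag([-1,1,-1.])@Ro.from_euler("y",-tilt,degrees=True).as_matrix()@Ro.from_euler("x",-lean,degrees=True).as_matrix()
    v=Ro.from_matrix(R.T@T).as_rotvec(degrees=True)/6; D=np.array(p)-s["tcp_pos"]
    print("t",round(s["time_s"],2),"tcp",np.round(s["tcp_pos"],4),"turn",v.round(2),"shift after",(T.T@D).round(4),"step+x",(T.T@[.01,0,0]).round(4),"step+y",(T.T@[0,.01,0]).round(4),"up",(T.T@[0,0,.01]).round(4),"y",np.round(R[:,1],3),"z",np.round(R[:,2],2),"j",np.round(s["joints"],0),"w",round(s["gripper_width"],2),"F",np.round(s["wrist_force"],1))
E
python3 -m handwheel '[[[0,0,0,0.01,0.021,0,0.087],[0,0,1.37,0.01,0.021,0,0.087],[0,0,1.37,0,0,0,0.087],[0,0,1.37,0,0,0,0.087],[0,0,1.37,0,0,0,0.087],[0,0,1.37,0,0,0,0.087],[0,0,1.37,0,0,0,0.087],[0,0,1.37,0,0,0,0.087],[0,0,1.37,0,0,0,0.087],[0,0,1.37,0,0,0,0.087],[0,0,1.37,0,0,0,0.087],[0,0,1.37,0,0,0,0.087]]]'>/dev/null;python3 -m handwheel '[[[0,0,0,0,0,0,0.087]]]'>/dev/null
python3 - <<'E'
from h import *
to3([.545,-.13,.009],6,0,.5)
# clamp seen from the scene camera: profile of its back edge
im=cams.capture("scene"); cv2.imwrite("pics/s13.png",im[:,:,::-1]); C=cal("scene")
for y in np.arange(-.24,-.05,.02):
    X=np.arange(.54,.66,.001); px=[proj(C,[x,y,.016]) for x in X]
    v=[int(im[int(q[1]+.5),int(q[0]+.5)].min()) for q in px]
    b=X[np.array(v)>140]; print(round(y,2),b[:1],b[-1:],len(b))
E
```

```text
t 28.0 tcp [ 0.5477 -0.1313  0.1077] turn [-0.06 -0.99 -0.02] shift after [0.013  0.0013 0.0979] step+x [-0.0099 -0.0001  0.001 ] step+y [-0.0001  0.01    0.    ] up [-0.001   0.     -0.0099] y [-0.006  1.    -0.006] z [ 0.   -0.01 -1.  ] j [  3.  22. -17.   0. -50. -93.] w 1.0 F [-0.  -0.3 -0.5]
-0.24 [] [] 0
-0.22 [0.574] [0.657] 30
-0.2 [0.582] [0.654] 38
-0.18 [0.579] [0.642] 37
-0.16 [0.579] [0.635] 35
-0.14 [0.579] [0.626] 38
-0.12 [0.569] [0.616] 45
-0.1 [0.572] [0.608] 35
-0.08 [0.579] [0.616] 25
-0.06 [] [] 0
```

```bash
python3 -m handwheel '[[[0,-0.5,0,0.006,0,0.02,0.087],[0,-0.5,0,0.006,0,0.025,0.087],[0,0,0,0,0,0.025,0.087],[0,0,0,0,0,0.02,0.087],[0,0,0,0,0,0.008,0.087],[0,0,0,0,0,0,0.087]]]'>/dev/null
python3 - <<'E'
from h import *
to3([.612,-.13,.009],6,0,.5)
E
```

```text
t 28.65 tcp [ 0.5419 -0.1319  0.0083] turn [-0.06 -0.03 -0.  ] shift after [-0.0698  0.0013  0.0066] step+x [-0.0099 -0.0001  0.001 ] step+y [-0.0001  0.01    0.    ] up [-0.001   0.     -0.0099] y [-0.008  1.    -0.006] z [ 0.1  -0.01 -0.99] j [  3.  28. -28.   1. -28. -94.] w 1.0 F [ 0.2 -0.3  0.4]
```

```bash
python3 -m handwheel '[[[0,0,0,-0.01,0,0.001,0.087],[0,0,0,-0.007,0,0.0007,0.087],[0,0,0,-0.007,0,0.0007,0.087],[0,0,0,-0.007,0,0.0007,0.087],[0,0,0,-0.007,0,0.0007,0.087],[0,0,0,-0.007,0,0.0007,0.087],[0,0,0,-0.007,0,0.0007,0.087],[0,0,0,-0.007,0,0.0007,0.087],[0,0,0,-0.007,0,0.0007,0.087],[0,0,0,-0.003,0,0.0003,0.087],[0,0,0,0,0,0,0.087]]]'; python3 -m handwheel '[[[0,0,0,0.015,0,-0.001,0.087],[0,0,0,0.025,0,-0.01,0.087],[0,0,0,0.02,0,-0.03,0.04],[0,0,0,0,0,-0.04,0],[0,0,0,0,0,-0.04,0],[0,0,0,0,0,0,0]]]'
python3 - <<'E'
from h import *
to3([.58,-.126,.12],20,10,3.9-7)
im=cams.capture("scene"); cv2.imwrite("pics/s14.png",im[:,:,::-1]); C=cal("scene")
for y in np.arange(-.24,-.05,.02):
    X=np.arange(.60,.66,.001); px=[proj(C,[x,y,.016]) for x in X]
    v=[int(im[int(q[1]+.5),int(q[0]+.5)].min()) for q in px]
    b=X[np.array(v)>140]; print(round(y,2),b[:1],b[-1:],len(b))
E
```

```text
time_s: 29.75
tcp_pos: [0.6128, -0.1314, 0.0094]
ee_rot: [[-0.994, -0.006, 0.106], [-0.007, 1.0, -0.005], [-0.106, -0.006, -0.994]]
wrist_force: [-0.9, -0.1, -0.1]
gripper_width: 0.998
gripper_force: 0.0
time_s: 30.35
tcp_pos: [0.5438, -0.1313, 0.1302]
ee_rot: [[-0.993, -0.008, 0.119], [-0.008, 1.0, -0.006], [-0.119, -0.007, -0.993]]
wrist_force: [1.2, -0.0, 0.9]
gripper_width: 0.723
gripper_force: 0.0
t 30.35 tcp [ 0.5438 -0.1313  0.1302] turn [-1.59 -2.24  0.4 ] shift after [-0.0302  0.0033  0.0228] step+x [-0.0094 -0.0001  0.0035] step+y [0.0005 0.0099 0.0016] up [-0.0034  0.0016 -0.0093] y [-0.008  1.    -0.007] z [ 0.12 -0.01 -0.99] j [  3.  18. -22.   1. -44. -94.] w 0.72 F [ 1.2 -0.   0.9]
-0.24 [] [] 0
-0.22 [0.624] [0.642] 19
-0.2 [0.622] [0.645] 24
-0.18 [0.619] [0.645] 25
-0.16 [0.619] [0.642] 24
-0.14 [0.622] [0.66] 27
-0.12 [0.619] [0.66] 42
-0.1 [0.619] [0.66] 42
-0.08 [0.619] [0.66] 35
-0.06 [0.627] [0.638] 10
```

```bash
python3 -m handwheel '[[[-0.4,-0.2,0.1,0,0,0,0],[-0.4,-0.2,0.1,0,0,0,0],[-0.4,-0.2,0.1,0,0,0,0],[-0.39,-0.2,0.1,0,0,0,0],[0,-0.36,0,0,0,0,0],[0,-0.36,0,0,0,0,0],[0,-0.36,0,0,0,0,0],[0,-0.36,0,0,0,0,0],[0,0,0,0,0,0,0]]]'>/dev/null
python3 - <<'E'
from h import *
to3([.590,-.126,.06],20,10,-2.9)
E
```

```text
t 31.3 tcp [ 0.538  -0.1311  0.122 ] turn [-0.06 -0.15 -0.2 ] shift after [-0.0274 -0.0055  0.0761] step+x [-0.0094 -0.0001  0.0035] step+y [0.0005 0.0099 0.0016] up [-0.0034  0.0016 -0.0093] y [0.013 0.986 0.164] z [ 0.33  0.15 -0.93] j [ -3.  15. -23. -18. -34. -76.] w 0.0 F [-0.1  0.2 -0.2]
```

```bash
python3 -m handwheel '[[[0,-0.07,-0.1,-0.0035,0,0.0095,0],[-0.05,-0.07,-0.1,-0.0035,-0.001,0.0095,0],[0,0,0,-0.0035,-0.001,0.0095,0],[0,0,0,-0.0035,-0.001,0.0095,0],[0,0,0,-0.0035,-0.001,0.0095,0],[0,0,0,-0.0035,-0.001,0.0095,0],[0,0,0,-0.0035,-0.001,0.0095,0],[0,0,0,-0.0035,-0.001,0.0095,0],[0,0,0,0,0,0,0]]]'>/dev/null
python3 - <<'E'
from h import *
to3([.600,-.126,.009],20,10,-2.9)
E
```

```text
t 32.2 tcp [ 0.5921 -0.1277  0.06  ] turn [-0.01 -0.    0.01] shift after [ 0.0101 -0.0067  0.0502] step+x [-0.0094 -0.0001  0.0035] step+y [0.0005 0.0099 0.0016] up [-0.0034  0.0016 -0.0093] y [-0.01   0.987  0.162] z [ 0.34  0.16 -0.93] j [ -3.  24. -20. -22. -28. -71.] w 0.01 F [-0.7  0.2  0.4]
```

```bash
python3 -m handwheel '[[[0,0,0,0.002,-0.0013,0.01,0],[0,0,0,0.002,-0.0013,0.01,0],[0,0,0,0.002,-0.0013,0.01,0],[0,0,0,0.002,-0.0013,0.01,0],[0,0,0,0.002,-0.0013,0.009,0],[0,0,0,0,0,0,0]]]'>/dev/null; python3 -m handwheel '[[[0,0,0,-0.0037,0,0.0014,0],[0,0,0,-0.0037,0,0.0014,0],[0,0,0,-0.0037,0,0.0014,0],[0,0,0,-0.0028,0,0.001,0],[0,0,0,-0.0028,0,0.001,0],[0,0,0,-0.0028,0,0.001,0],[0,0,0,0,0,0,0]]]'
python3 - <<'E'
from h import *
to3([.630,-.126,.009],20,10,-2.9)
im=cams.capture("scene"); cv2.imwrite("pics/s15.png",im[:,:,::-1]); C=cal("scene")
# clamp line positions under the cover: bright/dark transitions along x
for y in (-.22,-.2,-.19,-.18,-.16,-.09,-.08,-.07):
    X=np.arange(.60,.74,.002); px=[proj(C,[x,y,.016]) for x in X]
    print(y,[int(im[int(q[1]+.5),int(q[0]+.5)].min()) for q in px])
E
```

```text
time_s: 33.5
tcp_pos: [0.6205, -0.1258, 0.0118]
ee_rot: [[-0.938, -0.01, 0.347], [0.046, 0.987, 0.155], [-0.344, 0.162, -0.925]]
wrist_force: [-1.8, 1.2, 1.6]
gripper_width: 0.006
gripper_force: 0.7
t 33.5 tcp [ 0.6205 -0.1258  0.0118] turn [-0.01  0.01  0.01] shift after [-0.008  -0.0007  0.0058] step+x [-0.0094 -0.0001  0.0035] step+y [0.0005 0.0099 0.0016] up [-0.0034  0.0016 -0.0093] y [-0.01   0.987  0.162] z [ 0.35  0.16 -0.93] j [ -3.  30. -17. -24. -25. -67.] w 0.01 F [-1.8  1.2  1.6]
-0.22 [59, 61, 65, 65, 70, 117, 133, 133, 133, 131, 130, 132, 133, 150, 150, 168, 185, 171, 165, 165, 160, 145, 151, 133, 120, 120, 120, 120, 119, 119, 116, 116, 119, 119, 119, 120, 121, 118, 118, 121, 122, 121, 119, 133, 135, 135, 133, 128, 122, 134, 159, 165, 166, 166, 166, 164, 152, 146, 133, 123, 117, 103, 103, 76, 47, 38, 60, 80, 88, 87]
-0.2 [56, 57, 57, 57, 70, 118, 133, 131, 135, 130, 130, 130, 137, 168, 168, 170, 167, 162, 147, 147, 162, 168, 167, 164, 137, 137, 118, 121, 117, 120, 117, 117, 118, 119, 119, 119, 118, 119, 119, 123, 130, 137, 139, 134, 155, 155, 166, 165, 167, 169, 167, 1
[... 1450 characters left out ...]
84, 87, 83]
-0.08 [41, 39, 46, 46, 90, 115, 119, 119, 120, 118, 116, 118, 118, 118, 120, 132, 156, 166, 166, 166, 165, 169, 157, 149, 138, 138, 127, 122, 137, 160, 164, 164, 166, 165, 167, 165, 161, 141, 141, 125, 120, 120, 117, 119, 120, 120, 117, 121, 119, 117, 119, 118, 119, 119, 120, 119, 118, 117, 120, 116, 103, 103, 76, 51, 38, 55, 76, 85, 86, 82]
-0.07 [36, 31, 50, 50, 103, 116, 119, 118, 118, 120, 119, 117, 116, 116, 120, 127, 154, 163, 166, 166, 166, 166, 157, 152, 139, 139, 131, 120, 119, 125, 149, 149, 161, 164, 164, 168, 167, 160, 160, 141, 124, 116, 121, 118, 120, 120, 120, 119, 121, 119, 119, 116, 122, 122, 120, 120, 120, 120, 119, 119, 101, 101, 78, 45, 38, 55, 77, 85, 84, 82]
```

```bash
python3 -m handwheel '[[[0,0,0,0.0056,0,-0.0021,0],[0,0,0,0,-0.01,0,0],[0,0,0,0,-0.01,0,0],[0,0,0,0,0,0,0]]]' | grep tcp;  python3 -m handwheel '[[[0,0,0,-0.0026,0,0.001,0],[0,0,0,-0.0026,0,0.001,0],[0,0,0,-0.0026,0,0.001,0],[0,0,0,-0.0026,0,0.001,0],[0,0,0,-0.0026,0,0.001,0],[0,0,0,0,0,0,0]]]'
cat >> h.py <<'E'
def look(z=.016,lo=.60,hi=.75,ys=(-.22,-.2,-.18,-.1,-.085,-.07),thr=143,zz=None):
    im=cams.capture("scene"); C=cal("scene"); g=cv2.GaussianBlur(im,(0,0),.7).min(2).astype(np.float32)
    out=[]
    for y in ys:
        X=np.arange(lo,hi,.0005); px=np.array([proj(C,[x,y,z]) for x in X],np.float32)
        v=cv2.remap(g,px[:,:1],px[:,1:],cv2.INTER_LINEAR).ravel(); e=np.flatnonzero(np.diff((v>thr).astype(int)))
        out.append((y,[float(X[i].round(4)) for i in e]))
    return im,out
E
python3 - <<'E'
from h import *
to3([.632,-.146,.009],20,10,-2.9)
im,o=look(ys=(-.232,-.228,-.22,-.2,-.18,-.1,-.085,-.07)); cv2.imwrite("pics/s16.png",im[:,:,::-1]); print(*o,sep="\n")
E
```

```text
tcp_pos: [0.6149, -0.1476, 0.0084]
time_s: 34.55
tcp_pos: [0.6289, -0.1453, 0.0083]
ee_rot: [[-0.938, -0.011, 0.347], [0.046, 0.987, 0.155], [-0.344, 0.162, -0.925]]
wrist_force: [-0.6, 0.5, 0.6]
gripper_width: 0.004
gripper_force: 0.5
t 34.55 tcp [ 0.6289 -0.1453  0.0083] turn [-0.01  0.02  0.02] shift after [-0.0032 -0.0006  0.0003] step+x [-0.0094 -0.0001  0.0035] step+y [0.0005 0.0099 0.0016] up [-0.0034  0.0016 -0.0093] y [-0.011  0.987  0.162] z [ 0.35  0.16 -0.92] j [ -5.  31. -15. -25. -26. -65.] w 0.0 F [-0.6  0.5  0.6]
(-0.232, [])
(-0.228, [0.635, 0.6515])
(-0.22, [0.6365, 0.6535, 0.709, 0.7205])
(-0.2, [0.636, 0.6405, 0.6445, 0.658, 0.6975, 0.7195])
(-0.18, [0.6465, 0.658, 0.687, 0.709])
(-0.1, [0.638, 0.678])
(-0.085, [0.639, 0.6565, 0.6625, 0.681])
(-0.07, [0.64, 0.6565, 0.668, 0.6855])
```

```bash
python3 -m handwheel '[[[0,0,0,0.0037,0,-0.0014,0],[0,-0.2,0,0,-0.005,-0.001,0],[0,-0.2,0,0,-0.005,-0.001,0],[0,-0.3,0,0,-0.004,-0.001,0],[0,0,0,0,0,0,0]]]' >/dev/null
python3 - <<'E'
from h import *
to3([.629,-.158,.009],24,10,-2.9)
E
```

```text
t 35.1 tcp [ 0.6231 -0.1605  0.0089] turn [-0.02  0.06 -0.12] shift after [-0.0053  0.0024  0.0027] step+x [-0.0091 -0.0002  0.0041] step+y [0.0005 0.0099 0.0015] up [-0.0041  0.0016 -0.009 ] y [-0.008  0.987  0.162] z [ 0.41  0.15 -0.9 ] j [ -8.  31. -16. -31. -23. -57.] w 0.0 F [-0.1 -0.9 -0.2]
```

```bash
f(){ grep -E "tcp|wrist"|tr '\n' ' ';echo; }
python3 -m handwheel '[[[0,0,0,-0.0018,0,0.0008,0],[0,0,0,-0.0018,0,0.0008,0],[0,0,0,-0.0018,0,0.0008,0],[0,0,0,0,0,0,0]]]'|f
python3 -m handwheel '[[[0,0,0,-0.0009,0,0.0004,0],[0,0,0,0,0,0,0]]]'|f
python3 -m handwheel '[[[0,0,0,-0.0009,0,0.0004,0],[0,0,0,0,0,0,0]]]'|f
python3 - <<'E'
from h import *
im,o=look(ys=(-.228,-.22,-.21,-.2,-.18,-.1,-.085,-.07)); cv2.imwrite("pics/s17.png",im[:,:,::-1]); print(*o,sep="\n")
E
```

```text
tcp_pos: [0.6296, -0.1595, 0.0089] wrist_force: [-2.0, -0.3, 0.7] 
tcp_pos: [0.6302, -0.1596, 0.0088] wrist_force: [-1.6, 1.0, 1.3] 
tcp_pos: [0.6314, -0.1598, 0.0089] wrist_force: [-1.9, -0.0, 0.2] 
(-0.228, [0.643, 0.656])
(-0.22, [0.6425, 0.6565, 0.7135, 0.721])
(-0.21, [0.6395, 0.6565, 0.707, 0.7235])
(-0.2, [0.639, 0.642, 0.648, 0.66, 0.701, 0.7215])
(-0.18, [0.649, 0.6605, 0.6895, 0.7125])
(-0.1, [0.6395, 0.6795])
(-0.085, [0.6405, 0.657, 0.664, 0.6815])
(-0.07, [0.6405, 0.6575, 0.669, 0.6865])
```

Run:
```python
from h import *
im=cv2.imread("pics/s17.png"); C=cal("scene"); d=im[:,:,2].astype(int)-im[:,:,0]
for y,lo,hi in((-.10,.70,.78),(-.15,.70,.78),(.17,.66,.74)):
    print(y,[(round(x,3),int(np.mean([d[tuple(int(k+.5) for k in proj(C,[x,y+e,.02])[::-1])] for e in(-.01,-.005,0,.005,.01)]))) for x in np.arange(lo,hi,.002)])
```

```text
-0.1 [(np.float64(0.7), 12), (np.float64(0.702), 12), (np.float64(0.704), 11), (np.float64(0.706), 11), (np.float64(0.708), 11), (np.float64(0.71), 11), (np.float64(0.712), 11), (np.float64(0.714), 11), (np.float64(0.716), 12), (np.float64(0.718), 11), (np.float64(0.72), 12), (np.float64(0.722), 9), (np.float64(0.724), 6), (np.float64(0.726), 6), (np.float64(0.728), 3), (np.float64(0.73), 3), (np.float64(0.732), 26), (np.float64(0.734), 61), (np.float64(0.736), 68), (np.float64(0.738), 68), (np.float64(0.74), 66), (np.float64(0.742), 67), (np.float64(0.744), 66), (np.float64(0.746), 57), (np.float64(0.748), 54), (np.float64(0.75), 27), (np.float64(0.752), 5), (np.float64(0.754), 2), (np.float64(0.756), 4), (np.float64(0.758), 6), (np.float64(0.76), 8), (np.float64(0.762), 9), (np.float64(0.764), 8), (np.float64(0.766), 9), (np.float64(0.768), 7), (np.float64(0.77), 8), (np.float64(0.772), 9), (np.float64(0.774), 9), (np.float64(0.776), 7), (np.float64(0.778), 9), (np.float64(0.78), 9)]
-0.15 [(np.float64(0.7), 13), (np.float64(0.702), 12), (np.float64(0.704), 12), (np.float64(0.706),
[... 1191 characters left out ...]
t64(0.682), 11), (np.float64(0.684), 12), (np.float64(0.686), 12), (np.float64(0.688), 16), (np.float64(0.69), 32), (np.float64(0.692), 36), (np.float64(0.694), 43), (np.float64(0.696), 44), (np.float64(0.698), 43), (np.float64(0.7), 43), (np.float64(0.702), 43), (np.float64(0.704), 43), (np.float64(0.706), 43), (np.float64(0.708), 44), (np.float64(0.71), 41), (np.float64(0.712), 30), (np.float64(0.714), 16), (np.float64(0.716), 11), (np.float64(0.718), 10), (np.float64(0.72), 6), (np.float64(0.722), 2), (np.float64(0.724), 3), (np.float64(0.726), 2), (np.float64(0.728), 3), (np.float64(0.73), 2), (np.float64(0.732), 2), (np.float64(0.734), 1), (np.float64(0.736), 3), (np.float64(0.738), 2)]
```

```bash
python3 -m handwheel '[[[0,0,0,0.0055,0,-0.0025,0],[0,-0.2,0,0,0,0,0],[0,-0.2,0,0,0,0,0],[0,-0.2,0,0,0,0,0],[0,-0.2,0,0,0,0,0],[0,-0.2,0,0,0,0,0],[0,0,0,0,0,0,0]]]' >/dev/null
python3 - <<'E'
from h import *
to3([.630,-.155,.009],30,10,-4)
E
```

```text
t 36.65 tcp [ 0.6251 -0.1603  0.009 ] turn [ 0.05  0.05 -0.13] shift after [-0.0039  0.0052  0.0032] step+x [-0.0086 -0.0002  0.005 ] step+y [0.0006 0.0099 0.0014] up [-0.005   0.0015 -0.0085] y [-0.009  0.987  0.162] z [ 0.51  0.14 -0.85] j [-10.  30. -16. -43. -20. -44.] w 0.0 F [-0.2  0.4 -0.2]
```

```bash
f(){ grep -E "tcp|wrist"|tr '\n' ' ';echo; }
python3 -m handwheel '[[[0,0,0,0.0004,0.007,0.001,0],[0,0,0,0.0005,0.007,0.001,0],[0,0,0,-0.0022,0,0.0013,0],[0,0,0,-0.0022,0,0.0013,0],[0,0,0,-0.0022,0,0.0013,0],[0,0,0,-0.0017,0,0.001,0],[0,0,0,-0.0017,0,0.001,0],[0,0,0,0,0,0,0]]]'|f
python3 - <<'E'
from h import *
to3([.638,-.145,.009],31,10,-4)
im,o=look(ys=(-.228,-.22,-.21,-.2,-.18,-.1,-.085,-.07)); cv2.imwrite("pics/s18.png",im[:,:,::-1]); print(*o,sep="\n")
E
```

```text
tcp_pos: [0.6371, -0.1456, 0.0089] wrist_force: [-1.2, 0.4, -0.6] 
t 37.45 tcp [ 0.6371 -0.1456  0.0089] turn [ 0.06 -0.12 -0.15] shift after [-0.0007  0.0006  0.0005] step+x [-0.0086 -0.0002  0.0052] step+y [0.0006 0.0099 0.0014] up [-0.0052  0.0015 -0.0084] y [-0.01   0.987  0.162] z [ 0.51  0.14 -0.85] j [ -8.  31. -15. -42. -19. -47.] w 0.01 F [-1.2  0.4 -0.6]
(-0.228, [0.647, 0.6605])
(-0.22, [0.6455, 0.663, 0.7195, 0.7215])
(-0.21, [0.6455, 0.662, 0.713, 0.724])
(-0.2, [0.6445, 0.6475, 0.654, 0.666, 0.7065, 0.7235])
(-0.18, [0.654, 0.666, 0.6945, 0.7175])
(-0.1, [0.6445, 0.6845])
(-0.085, [0.645, 0.662, 0.6685, 0.6865])
(-0.07, [0.645, 0.662, 0.6735, 0.691])
```

```bash
f(){ grep -E "tcp|wrist"|tr '\n' ' ';echo; }
python3 -m handwheel '[[[0,0,0,-0.0009,0,0.0005,0],[0,0,0,0,0,0,0]]]'|f
python3 -m handwheel '[[[0,0,0,-0.0009,0,0.0005,0],[0,0,0,0,0,0,0]]]'|f
python3 - <<'E'
from h import *
im,o=look(ys=(-.22,-.21,-.2,-.18,-.1,-.085,-.07)); cv2.imwrite("pics/s19.png",im[:,:,::-1]); print(*o,sep="\n")
E
```

```text
tcp_pos: [0.6381, -0.1457, 0.009] wrist_force: [-1.4, -0.1, 0.5] 
tcp_pos: [0.6392, -0.1456, 0.009] wrist_force: [-1.0, -1.0, 0.6] 
(-0.22, [0.6515, 0.664])
(-0.21, [0.647, 0.665, 0.715, 0.724])
(-0.2, [0.6555, 0.668, 0.709, 0.7235])
(-0.18, [0.656, 0.668, 0.697, 0.7195])
(-0.1, [0.646, 0.686])
(-0.085, [0.647, 0.664, 0.6705, 0.6885])
(-0.07, [0.647, 0.664, 0.6755, 0.6925])
```

```bash
f(){ grep -E "tcp|wrist"|tr '\n' ' ';echo; }
python3 -m handwheel '[[[0,0,0,-0.0009,0,0.0005,0],[0,0,0,0,0,0,0]]]'|f
python3 -m handwheel '[[[0,0,0,-0.0007,0,0.0004,0],[0,0,0,0,0,0,0]]]'|f
```

```text
tcp_pos: [0.6399, -0.1455, 0.009] wrist_force: [-2.0, -0.4, 0.7] 
tcp_pos: [0.6404, -0.1454, 0.0089] wrist_force: [-3.6, 0.9, -0.1]
```

```bash
f(){ grep -E "tcp|wrist"|tr '\n' ' ';echo; }
python3 -m handwheel '[[[0,0,0,-0.0004,0,0.0002,0],[0,0,0,0,0,0,0]]]'|f
python3 - <<'E'
from h import *
im,o=look(ys=(-.22,-.21,-.2,-.18,-.1,-.085,-.07)); cv2.imwrite("pics/s20.png",im[:,:,::-1]); print(*o,sep="\n")
E
```

```text
tcp_pos: [0.6408, -0.1452, 0.0089] wrist_force: [-5.7, 0.6, 1.3] 
(-0.22, [0.652, 0.665])
(-0.21, [0.649, 0.6645, 0.715, 0.724])
(-0.2, [0.6475, 0.652, 0.6565, 0.669, 0.7095, 0.7235])
(-0.18, [0.6575, 0.669, 0.6985, 0.72])
(-0.1, [0.6475, 0.6875])
(-0.085, [0.6485, 0.6665, 0.672, 0.69])
(-0.07, [0.6485, 0.666, 0.677, 0.6945])
```

```bash
python3 -m handwheel '[[[0,0,0,0.004,0,-0.0025,0],[0,0,0,0.013,0,-0.008,0],[0,0,0,0.02,0,-0.012,0],[0,0,0,0,0,-0.02,0],[0,0,0,-0.01,0,-0.03,0],[0,0,0,-0.01,0,-0.04,0],[0,0.3,0,-0.01,0,-0.04,0],[0,0.5,0,0,0,-0.04,0],[0.3,0.5,0,0.03,0,-0.02,0],[0.3,0.5,0,0.03,0,-0.02,0],[0.3,0.5,0,0.03,0,-0.02,0],[0,0,0,0,0,0,0]]]'
python3 - <<'E'
from h import *
im,o=look(ys=(-.23,-.22,-.21,-.2,-.18,-.16,-.14,-.12,-.1,-.085,-.07)); cv2.imwrite("pics/s21.png",im[:,:,::-1]); print(*o,sep="\n")
_,o=look(ys=(.01,.015,.02,.03,.05,.07,.09,.11,.13,.15,.17),lo=.61,hi=.72); print(*o,sep="\n")
t=cams.capture("top"); cv2.imwrite("pics/t21.png",t[:,:,::-1])
C=cal("top"); g=t.min(2)
for y in (.02,.05,.1,.15,-.2,-.16,-.1,-.07):
    print(y,[int(g[tuple(int(k+.5) for k in proj(C,[x,y,.016])[::-1])]) for x in np.arange(.60,.75,.003)])
E
```

```text
time_s: 39.8
tcp_pos: [0.4319, -0.1752, 0.1926]
ee_rot: [[-0.956, 0.022, 0.291], [0.043, 0.997, 0.064], [-0.289, 0.073, -0.955]]
wrist_force: [0.1, 0.2, 0.4]
gripper_width: 0.006
gripper_force: 0.0
(-0.23, [])
(-0.22, [0.65, 0.6665])
(-0.21, [0.6475, 0.666, 0.7145, 0.7245])
(-0.2, [0.647, 0.6695, 0.7075, 0.724])
(-0.18, [0.6465, 0.6525, 0.656, 0.6695, 0.697, 0.7205])
(-0.16, [0.647, 0.6525, 0.656, 0.6695, 0.6895, 0.7125])
(-0.14, [0.6485, 0.651, 0.6565, 0.671, 0.6825, 0.705])
(-0.12, [0.647, 0.694])
(-0.1, [0.647, 0.688])
(-0.085, [0.648, 0.667, 0.6715, 0.6905])
(-0.07, [0.648, 0.6665, 0.6765, 0.695])
(0.01, [0.683, 0.7095])
(0.015, [0.643, 0.6595, 0.679, 0.71])
(0.02, [0.643, 0.66, 0.6785, 0.71])
(0.03, [0.642, 0.6595, 0.6765, 0.71])
(0.05, [0.6415, 0.645, 0.6495, 0.6635, 0.672, 0.71])
(0.07, [0.641, 0.645, 0.649, 0.6625, 0.6715, 0.7095])
(0.09, [0.6395, 0.6455, 0.6495, 0.6625, 0.673, 0.709])
(0.11, [0.641, 0.644, 0.6485, 0.7085])
(0.13, [0.638, 0.68, 0.6905, 0.7085])
(0.15, [0.6385, 0.6755, 0.69, 0.708])
(0.17, [0.6385, 0.675, 0.6895, 0.708])
0.02 [47, 53, 52, 42, 50, 47, 51, 53, 5
[... 1215 characters left out ...]
, 46, 41, 46, 42, 48, 52, 42, 50, 88, 120, 151, 154, 134, 117, 124, 150, 127, 99, 98, 106, 104, 114, 123, 115, 112, 152, 161, 161, 159, 149, 121, 101, 103, 102, 109, 98, 99, 99, 122, 133, 130, 133, 118, 106, 110]
-0.1 [45, 53, 48, 52, 52, 51, 51, 47, 50, 44, 45, 51, 49, 51, 102, 106, 127, 147, 157, 155, 149, 151, 152, 158, 156, 158, 154, 156, 127, 100, 98, 100, 104, 101, 102, 100, 103, 103, 102, 105, 99, 105, 100, 99, 121, 132, 139, 137, 120, 113, 114]
-0.07 [51, 49, 49, 51, 49, 50, 43, 48, 48, 51, 48, 46, 40, 91, 100, 99, 121, 160, 170, 163, 159, 127, 102, 97, 100, 112, 126, 148, 161, 154, 139, 110, 102, 103, 107, 104, 98, 101, 98, 101, 101, 102, 102, 103, 131, 134, 135, 134, 121, 109, 119]
```

Run:
```python
from h import *
C=cal("top"); t=cv2.imread("pics/t21.png"); g=t.min(2).astype(np.float32); d=(t[:,:,2].astype(np.float32)-t[:,:,0])
for y in (-.204,-.208,-.212,-.216,-.22,-.224,.006,.01,.014,.018):
    lo=.715 if y<0 else .675; X=np.arange(lo,lo+.027,.0015); p=np.array([proj(C,[x,y,.016]) for x in X],np.float32)
    f=lambda i:cv2.remap(i,p[:,:1],p[:,1:],1).ravel().astype(int).tolist()
    print(y,f(g),f(d))
s=r.sense(); print(s["time_s"])
```

```text
-0.204 [156, 159, 157, 158, 159, 159, 157, 153, 143, 130, 115, 112, 116, 126, 131, 131, 134, 137, 137] [15, 15, 15, 16, 17, 17, 17, 16, 13, 10, 10, 19, 31, 38, 43, 45, 47, 48, 50]
-0.208 [142, 151, 154, 155, 154, 156, 158, 160, 158, 153, 138, 127, 117, 122, 127, 131, 134, 136, 135] [15, 16, 15, 17, 19, 17, 14, 11, 12, 12, 10, 19, 32, 39, 44, 47, 48, 49, 49]
-0.212 [125, 143, 153, 157, 157, 159, 160, 159, 158, 158, 157, 148, 135, 129, 127, 129, 133, 135, 136] [12, 14, 15, 15, 16, 16, 15, 14, 14, 13, 11, 16, 25, 35, 42, 45, 46, 47, 49]
-0.216 [107, 116, 134, 146, 154, 157, 159, 159, 160, 160, 158, 156, 154, 141, 133, 131, 133, 136, 136] [11, 12, 12, 13, 14, 15, 15, 13, 13, 13, 13, 12, 12, 25, 36, 43, 47, 49, 50]
-0.22 [99, 101, 112, 124, 136, 147, 154, 156, 157, 156, 146, 140, 136, 133, 131, 129, 133, 137, 137] [13, 12, 11, 13, 17, 17, 16, 16, 13, 11, 10, 14, 22, 32, 39, 44, 47, 49, 49]
-0.224 [104, 104, 104, 104, 106, 111, 115, 117, 114, 109, 105, 107, 114, 119, 125, 133, 136, 136, 136] [12, 11, 11, 11, 9, 11, 12, 8, 9, 11, 11, 18, 30, 39, 44, 44, 46, 50, 50]
0.006 [100, 98, 98, 99, 104, 106, 107, 101, 97, 98, 102, 109, 118, 125, 131, 132, 134, 136, 137] [12, 10, 11, 12, 11, 11, 12, 12, 11, 9, 15, 24, 34, 40, 46, 49, 51, 49, 50]
0.01 [101, 105, 115, 128, 139, 146, 151, 148, 144, 139, 136, 134, 131, 130, 131, 131, 132, 134, 133] [12, 11, 12, 14, 14, 14, 14, 13, 14, 16, 18, 21, 31, 38, 44, 47, 49, 50, 51]
0.014 [102, 108, 124, 141, 150, 157, 161, 161, 160, 160, 160, 157, 147, 139, 133, 135, 135, 134, 136] [13, 15, 14, 14, 16, 16, 15, 15, 15, 16, 15, 15, 20, 29, 40, 46, 49, 49, 49]
0.018 [102, 111, 127, 142, 150, 157, 164, 160, 158, 159, 156, 150, 140, 135, 131, 133, 136, 137, 135] [13, 14, 13, 13, 16, 15, 13, 15, 15, 15, 16, 18, 21, 31, 43, 47, 50, 52, 53]
39.95
```

Both handle ends run up to the stop with no dark gap between them, and both backs are 8–15 mm inside the cover's edge. I'm handing in.

```bash
python3 -c "
from station import r
print(r.finish_job())"
```

```text
the job is handed in; nothing more can be done
None
```

The job is handed in after 40 s: the locked clamp is in the left bay and the open one in the right, each with its handle against the stop and its back 8–15 mm under the cover; a finger touched the cover edge once at about 14 N, and the other things on the bench were not re-checked at the end.

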